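# Stand fallen samples back on the tilted ledge

## Task

The open glass jar and the open-topped cardboard carton have fallen over on the bench in front of the tilted stand. Stand both of them, open end up, on the stand's narrow sloping ledge in the free gaps between the things already there, each with its base flat on the ledge and its back close to the back panel, and let go of them. Leave the jar and bottles on the ledge and the mortar and small funnel on the bench standing where they are.

Things in the scene. Friction and masses are not known exactly. Their poses are not given: they have to be found in the camera images.
- jar: Open clear glass jar, 90 mm tall, body 52 mm across up to 58 mm above its base, narrowing to a 38 mm wide neck and mouth at the top. It lies on its side on the bench, mouth roughly to the left (+y). Origin: centre of its base; z axis: from base to mouth.
- carton: Light cardboard carton, top flaps open (170 mm long with them); the stiff box is 46 x 61 mm, 130 mm tall. It lies on a 46 mm wide side, so 61 mm high, its open end roughly to the left (+y). z axis: base to open top; x: across the 46 mm; -y: up as it lies. Origin in the base, off its middle: the box spans x -29..17 mm, y -24..37 mm.
- carton_foot (a point): Middle of the carton's base (46 x 61 mm), on its underside.
- stand: Grey sheet-metal tilted stand, 440 mm wide, on two flat feet (105 x 24 mm, under y = +-180 mm of its own frame). Fixed. Origin: on the bench under its middle; x axis: from its front (robot side) to its back, z up.
- ledge: The stand's ledge and back panel, 440 mm long, leaning back 20 degrees. Origin: middle of the inner corner of ledge and panel, 85 mm above the bench. y: along the ledge; z: square out of the ledge; x: into the panel. Ledge surface: z = 0, x from -50 mm (front edge, 102 mm above the bench) to 0. Panel face: x = 0, 77 mm high.
- powder_jar: Wide low glass jar with some white powder, 70 mm across, 73 mm tall, standing on the ledge with its back against the panel. Origin: centre of its base; z axis up along it. To be left alone.
- bottle_a: Small amber dropper bottle, 32 mm across, 96 mm tall, standing on the middle part of the ledge against the panel. Origin: centre of its base; z along it. To be left alone.
- bottle_b: The same kind of dropper bottle, 32 mm across, 96 mm tall, standing near the right-hand end of the ledge (the low-y end). Origin: centre of its base; z along it. To be left alone.
- small_funnel: Small clear glass funnel standing on its rim, stem up, 44 mm across, 51 mm tall, on the bench before the middle of the stand. Origin: centre of its underside. To be left alone.
- mortar: White porcelain mortar (bowl), 68 mm across, 44 mm tall, standing on the bench between the fallen things. Origin: centre of its underside. To be left alone.

How it is judged:
By the outcome, as a careful person would: the job done as asked, in the order asked, and still so for the second after the job is handed in, with the robot touching nothing.
It also fails if it takes over 58 s, if anything falls off the work surface, if the arm or the gripper's body presses on something with over 40 N, if the wrist force passes 120 N, or if a joint passes its speed limit or range.

## Robot

A 6-joint arm with a two-finger parallel gripper is mounted at the origin on a cart in front of the work surface, level with it; the furniture and walls round the work are solid. World frame = base frame: x ahead of the robot, y to its left, z up, the work surface at z = 0. Lengths are in mm, angles in rad, forces in N, time in s.
With the tool pointing down it reaches from about 275 to 1000 mm from the base axis. Payload 8.4 kg.
Tool frame: the origin (TCP) lies at the very end of the fingers, on their centre line; the grasp point (between the pads) lies 19 mm behind it; z points along the fingers, y is the direction in which the jaws open and shut (so a half turn about z gives the same grasp; the last joint's range is limited). The gripper opens to 85 mm and grips with 20 to 120 N. Pads are 22 mm wide; open, the fingers measure 114 mm over their backs; the gripper's body (76 mm by 85 mm) begins 54 mm behind the grasp point. The pads swing forward as they close: fully open they stand 13 mm farther back than shut.
Start: joints at [1.216, 0.353, 1.633, -0, 1.155, -0.002], TCP at [215.953, 586.508, 192.081] pointing down, gripper open.
Joint ranges: [-2.63, 2.63], [-0.92, 2.1], [0.06, 2.66], [-1.3, 4.44], [0, 2.69], [-3.02, 3.02]. Speed limits (rad/s): [2.22, 2.22, 2.79, 3.14, 3.14, 3.14].

## Interface

Orientations are given as [roll, pitch, yaw] about the fixed x, y, z axes, in that order (R = Rz(yaw) Ry(pitch) Rx(roll)).
In Python, from rig import r, vision gives the robot as it stands.
- The arm moves only by the tool move_arm, never from a script. Its argument "series" is text: rows parted by semicolons, each of 7 numbers parted by spaces: the closure, from -1 (fully open) to 1 (shut), then the shift along the tool's x, y, z in units of 40 mm (1.0 is 40 mm), then the turn, a rotation vector about the tool's x, y, z in degrees. In form: grip tx ty tz ax ay az; .... A call has 1 to 20 rows; each row shifts and turns the pose as measured when the row begins, along the tool's axes as they then stand; what a row does not reach is not made up. A row lasts 1/8 s, in which the tool goes at most 62.5 mm and 10.7 degrees, less where a joint would pass 70% of its speed; a pose out of reach is approached as far as the arm can. A call is refused whole if a number of a shift passes 1 or a number of a turn 10.7, either way. A call with a gripper value outside its range is refused whole. The fingers move at their own pace and stop on an object; "grip_force" is the grip in N (left out, the last holds). Time passes only in rows, so rows that do not move let the fingers close. It gives the time, the measured TCP pose, the force and the opening at its end, in the units of the state.
- r.sense(): the state, without advancing time (a new reading comes with each control period).
- vision.grab_frame(name): name is "side" or "top"; returns the picture (420x560x3 uint8, red, green, blue); there is no depth.
- vision.camera_params(name): a dict with "fx", "fy", "cx", "cy" (pixels), "position" and "rotation" of the camera in the world. Camera axes: x right, y up, looking along -z (the intrinsics and any distortion apply to the point x, -y, -z); pixel columns grow to the right and rows downward; lengths in mm; the calibration is good to about 2 mm. A picture is of the moment at which its call begins. camera_params takes no time and is no camera call.
- r.sign_off(): hands the job in, once; it reports no verdict.
The state is a dict: "clock": time; "qpos": joint angles; "qvel": joint speeds; "joint_efforts": joint torques, N m; "eef_pos": TCP position; "tcp_rot": TCP orientation; "contact_force": force on the tool from outside, world axes, zero at the start; "wrist_torque": the same for the moment, N m; "opening": opening from 0.0 (shut) to 1.0 (fully open).
Only numpy, scipy, OpenCV 4.12 (cv2) and the standard library are available. Lean on these libraries where they do the work, as an engineer would, in place of code of your own. Each camera call takes 0.05 s, during which the arm holds its last target. There are 200 camera calls.

## Working session

There is one attempt and no reset: what is moved stays moved. The work goes in short steps, Python scripts to look and compute and a tool call to move; the robot and the scene stay as the last step left them, time stands still between calls to the robot, and variables do not carry over. Pictures are saved under pics/ and viewed, about 8 in all and at most 12, crops included, and the job is handed in when it is done.

Besides the shell and the picture viewer there is one more tool, called after "Call:" as name(argument=value, ...) on one line, values as JSON. move_arm: Moves the arm, as the interface text tells. Its arguments: {"type":"object","properties":{"series":{"type":"string"},"grip_force":{"type":"number"}},"required":["series"]}

```bash
ls; mkdir -p pics; python3 - <<'E'
from rig import r, vision
import cv2
for n in("side","top"):
    cv2.imwrite(f"pics/{n}0.png",cv2.resize(vision.grab_frame(n)[:,:,::-1],(800,600),interpolation=cv2.INTER_CUBIC))
    print(n,vision.camera_params(n))
print(r.sense())
E
```

```text
pics
side {'fx': 500.5263324841293, 'fy': 500.5263324841293, 'cx': 280.697754905339, 'cy': 215.978260822161, 'position': array([   45.34285618, -1011.60614944,   516.63683414]), 'rotation': array([ 1.1875748 ,  0.02213404, -0.46686707])}
top {'fx': 508.501521584391, 'fy': 508.501521584391, 'cx': 282.1644571514541, 'cy': 201.97795175465086, 'position': array([ 451.45178842,  -42.16613568, 1056.16380548]), 'rotation': array([ 0.07045837,  0.00671883, -1.55760886])}
{'clock': 0.1, 'qpos': array([ 1.21557528e+00,  3.53606933e-01,  1.63406664e+00,  3.98326837e-05,
        1.15523829e+00, -2.37769315e-03]), 'qvel': array([ 2.68751441e-03, -3.18449498e-03, -1.12936425e-03, -2.12946005e-04,
       -2.84159520e-04, -7.20730374e-05]), 'joint_efforts': array([-1.61522985e-03, -6.06345820e+01, -3.42824900e+01, -4.48251356e-07,
        3.84121711e-03,  1.67409928e-05]), 'eef_pos': array([215.7802225 , 586.03881041, 191.41634994]), 'tcp_rot': array([-3.14027353e+00, -3.95578971e-05,  2.78873317e+00]), 'contact_force': array([ 0.53721446, -0.32398439, -0.1637565 ]), 'wrist_torque': array([ 0.01673902, -0.02786821,  0.02893265]), 'opening': 1.0034079355761352}
```

View pics/side0.png

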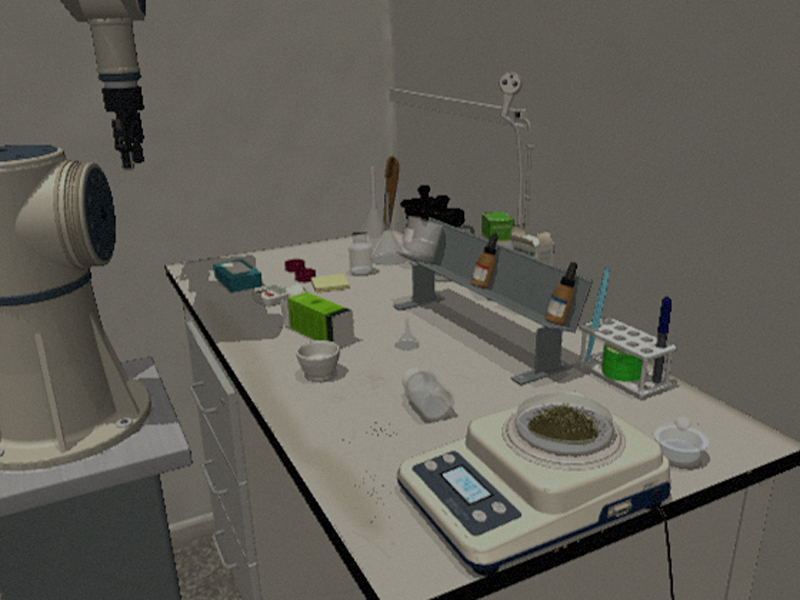

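View pics/top0.png

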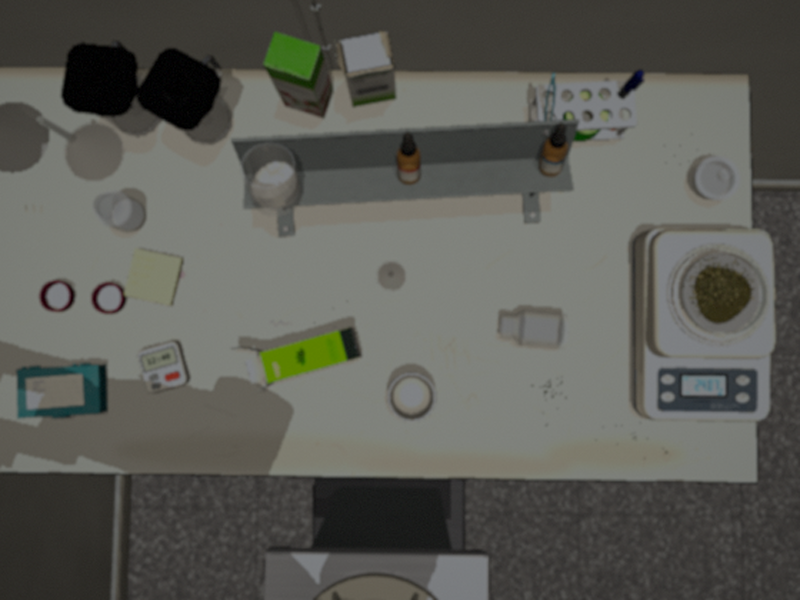

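The side and top views show the jar at about (532,327) in the top picture and the carton at (310,355). The ledge runs from (245,207) to (573,188), with the powder jar at its left end and bottles at (408,165) and (553,155). I'll enlarge this area to measure it.

```bash
cat > h.py <<'E'
import numpy as np, cv2
from scipy.spatial.transform import Rotation as Ro
from rig import r, vision
def ray(n,u,v):
    p=vision.camera_params(n); d=Ro.from_euler('xyz',p['rotation']).apply([(u-p['cx'])/p['fx'],-(v-p['cy'])/p['fy'],-1])
    return p['position'],d
def onz(n,u,v,z):
    o,d=ray(n,u,v); return o+d*(z-o[2])/d[2]
def tri(a,b):
    (o,d),(p,e)=ray('top',*a),ray('side',*b); s=np.linalg.lstsq(np.c_[d,-e],p-o,rcond=None)[0]
    x,y=o+d*s[0],p+e*s[1]; return (x+y)/2,np.linalg.norm(x-y)
def proj(n,P):
    p=vision.camera_params(n); c=Ro.from_euler('xyz',p['rotation']).inv().apply(np.array(P,float)-p['position'])
    return np.array([p['cx']-p['fx']*c[0]/c[2],p['cy']+p['fy']*c[1]/c[2]])
def crop(n,x0,y0,x1,y1,k,name,gain=1.6):
    f=vision.grab_frame(n)[y0:y1,x0:x1,::-1]
    cv2.imwrite(f'pics/{name}.png',np.clip(cv2.resize(f,None,fx=k,fy=k,interpolation=cv2.INTER_CUBIC)*gain,0,255).astype('uint8'))
E
python3 - <<'E'
from h import *
crop('top',155,75,415,270,3,'t1')
f=vision.grab_frame('top')
cv2.imwrite('pics/raw.png',f[:,:,::-1])
hsv=cv2.cvtColor(f,cv2.COLOR_RGB2HSV)
g=cv2.inRange(hsv,(35,120,60),(50,255,255)); g[:200]=0
a=cv2.inRange(hsv,(3,120,40),(18,255,255)); a[140:]=0; 
for m in(g,a):
    for c in cv2.findContours(m,0,2)[0]:
        if cv2.contourArea(c)>25: b=cv2.minAreaRect(c); print(b,cv2.boxPoints(b).round(1).tolist())
E
```

```text
((212.37933349609375, 249.3592529296875), (22.803112030029297, 58.68777084350586), 74.40719604492188) [[181.10000610351562, 246.3000030517578], [237.60000610351562, 230.5], [243.6999969482422, 252.5], [187.1999969482422, 268.20001220703125]]
((285.5, 111.5), (15.0, 15.0), 0.0) [[278.0, 119.0], [278.0, 104.0], [293.0, 104.0], [293.0, 119.0]]
((387.7153625488281, 105.3769302368164), (15.787042617797852, 14.208338737487793), 15.255120277404785) [[378.20001220703125, 110.19999694824219], [382.0, 96.4000015258789], [397.20001220703125, 100.5999984741211], [393.5, 114.30000305175781]]
```

View pics/t1.png

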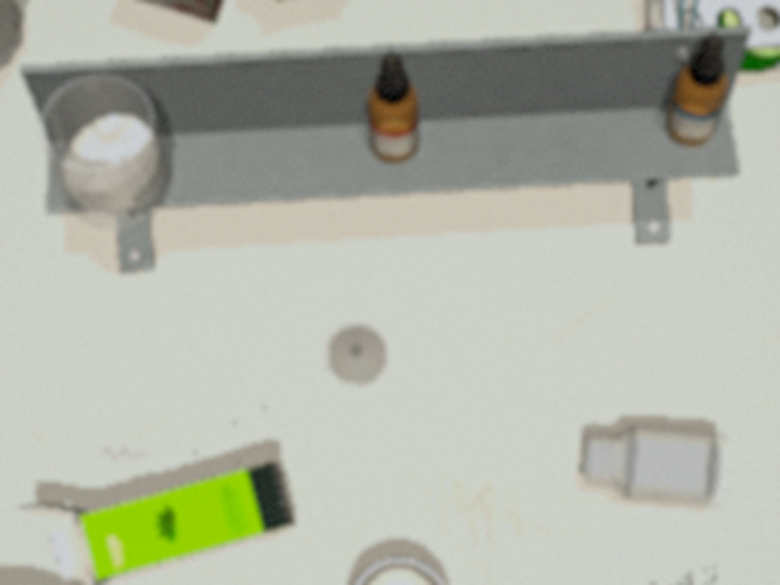

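```bash
python3 - <<'E'
from h import *
np.set_printoptions(precision=1,suppress=True)
c=lambda u,v:(u/3+155-.33,v/3+75-.33)
F=[onz('top',*c(48,213),102),onz('top',*c(738,173),102)]
P=[onz('top',*c(24,70),157.4),onz('top',*c(748,31),157.4)]
K=[onz('top',*c(168,133),85),onz('top',*c(732,107),85)]
for n,A in(('front',F),('ptop',P),('corner',K)):
    d=A[1]-A[0]; print(n,A,np.linalg.norm(d),np.degrees(np.arctan2(d[0],-d[1])),sum(A)/2)
for nm,p,z in(('carton TL',(82,515),61),('BL',(97,580),61),('TR green',(248,468),61),('BR green',(264,530),61),('black TR',(275,460),61),('black BR',(292,522),61),
 ('jar base top',(716,424),26),('jar base bot',(714,502),26),('shoulder top',(628,420),26),('shoulder bot',(626,498),26),('mouth top',(586,428),26),('mouth bot',(582,485),26),
 ('botA base front',(392,160),95),('botB front',(688,144),95),('funnel',(357,354),0),('mortar rim',(400,600),44)):
    print(nm,onz('top',*c(*p),z))
# powder jar rim circle: approx
for p in((52,150),(172,150)): print('pj',onz('top',*c(*p),110))
E
```

```text
front [array([623.2, 178.2, 102. ]), array([ 654. , -257.9,  102. ])] 437.1730836080975 4.035597302198895 [638.6 -39.8 102. ]
ptop [array([699.7, 182.4, 157.4]), array([ 728.4, -251.6,  157.4])] 434.8869329942952 3.7824211530523497 [714.1 -34.6 157.4]
corner [array([679.4, 106. ,  85. ]), array([ 700.6, -258. ,   85. ])] 364.5815671389705 3.340124800770685 [690. -76.  85.]
carton TL [432.3 159.9  61. ]
BL [390.4 149.   61. ]
TR green [464.2  52.4  61. ]
BR green [424.2  41.2  61. ]
black TR [469.7  34.8  61. ]
black BR [429.6  23.1  61. ]
jar base top [ 498.5 -259.7   26. ]
jar base bot [ 446.  -258.2   26. ]
shoulder top [ 500.4 -200.4   26. ]
shoulder bot [ 447.9 -199.1   26. ]
mouth top [ 494.6 -172.1   26. ]
mouth bot [ 456.2 -169.5   26. ]
botA base front [661.2 -39.   95. ]
botB front [ 673.8 -227.7   95. ]
funnel [545.1 -16.1   0. ]
mortar rim [379.  -47.9  44. ]
pj [661.8 175.  110. ]
pj [662.7  99.4 110. ]
```

Call:
move_arm(series="-1 -0.74 -0.96 0 0 0 0;-1 -0.74 -0.96 0 0 0 0;-1 -0.74 -0.96 0 0 0 0;-1 -0.74 -0.96 0 0 0 0;-1 -0.74 -0.96 0 0 0 0;-1 -0.74 -0.96 0 0 0 0;-1 -0.74 -0.96 0 0 0 0;-1 -0.74 -0.96 0 0 0 0;-1 -0.74 -0.96 0 0 0 0;-1 -0.74 -0.96 0 0 0 0;-1 -0.74 -0.96 0 0 0 0;-1 -0.74 -0.96 0 0 0 0;-1 -0.74 -0.96 0 0 0 0;-1 -0.74 -0.96 0 0 0 0;-1 -0.74 -0.96 0 0 0 0", grip_force=30)

```text
clock: 2.08
eef_pos: [439.8, -126.5, 192.3]
tcp_rot: [3.139, 0.005, 2.795]
contact_force: [0.1, 0.8, -0.6]
opening: 1.002
```

```bash
python3 -c "
from rig import r; s=r.sense(); print({k:s[k].round(3).tolist() for k in('qpos','eef_pos','tcp_rot')})"
```

```text
{'qpos': [-0.285, 0.085, 1.98, 0.003, 1.071, -1.51], 'eef_pos': [439.775, -126.536, 192.266], 'tcp_rot': [3.139, 0.005, 2.795]}
```

Call:
move_arm(series="-1 -0.35 -0.5 0 0 0 10;-1 -0.2 -0.5 0 0 0 10;-1 0 -0.5 0 0 0 10;-1 0 0 0 0 0 10;-1 0 0 0 0 0 10;-1 0 0 0 0 0 10;-1 0 0 0 0 0 10;-1 0 0 0 0 0 2")

```text
clock: 3.08
eef_pos: [429.4, -192.7, 191.4]
tcp_rot: [3.137, -0.001, 1.49]
contact_force: [-0.3, -0.1, 0.7]
opening: 0.999
```

```bash
python3 -c "
from rig import r; s=r.sense(); print({k:s[k].round(3).tolist() for k in('qpos','eef_pos','tcp_rot')})"
```

```text
{'qpos': [-0.427, 0.108, 1.956, 0.003, 1.074, -0.348], 'eef_pos': [429.354, -192.684, 191.382], 'tcp_rot': [3.137, -0.001, 1.49]}
```

Call:
move_arm(series="-1 0 0 0 0 -10 0;-1 0 0 0 0 -10 0;-1 0 0 0 0 -10 0")

```text
clock: 3.45
eef_pos: [430.7, -196.7, 193.8]
tcp_rot: [3.125, 0.536, 1.473]
contact_force: [-0.3, 0.6, -1.0]
opening: 1.001
```

```bash
cat > kin.py <<'E'
import numpy as np
from scipy.spatial.transform import Rotation as Ro
from scipy.optimize import least_squares
# assumed: yaw, pitch, pitch, roll, pitch, roll ; tool y radial at q6=0, x = left
def fk(q,p):
    h,a,L1,L2,Lt=p
    e=lambda ax,t:Ro.from_rotvec(np.array(ax,float)*t)
    A=e([0,0,1],q[0])*e([0,1,0],q[1]); P=Ro.from_rotvec([0,0,q[0]]).apply([a,0,h])+A.apply([0,0,L1])
    A=A*e([0,1,0],q[2]); P=P+A.apply([0,0,L2]); A=A*e([0,0,1],q[3])*e([0,1,0],q[4])*e([0,0,1],q[5])
    P=P+A.apply([0,0,Lt]); return P,A*T0
# at q4=q6=0 tool down: A z down, A x = -radial, A y = left ; tool x=left, tool y=radial
T0=Ro.from_matrix(np.array([[0,-1,0],[1,0,0],[0,0,1]],float))
def ik(P,R,p,q0):
    lo=[-2.63,-.92,.06,-1.3,0,-3.02];hi=[2.63,2.1,2.66,4.44,2.69,3.02]
    f=lambda q:np.r_[(fk(q,p)[0]-P)/300,(fk(q,p)[1].inv()*R).as_rotvec()]
    s=least_squares(f,np.clip(q0,np.array(lo)+1e-3,np.array(hi)-1e-3),bounds=(lo,hi)); return s.x,s.cost
E
python3 - <<'E'
from kin import *
from rig import r; s=r.sense(); print({k:s[k].round(3).tolist() for k in('qpos','eef_pos','tcp_rot')})
D=[([1.21557,.3536,1.63407,0,1.15524,-.00238],[215.78,586.04,191.4],[-3.1403,0,2.7887]),
([-.285,.085,1.98,.003,1.071,-1.51],[439.775,-126.536,192.266],[3.139,.005,2.795]),
([-.427,.108,1.956,.003,1.074,-.348],[429.354,-192.684,191.382],[3.137,-.001,1.49]),
(s['qpos'],s['eef_pos'],s['tcp_rot'])]
f=lambda p:np.concatenate([fk(q,p)[0]-P for q,P,_ in D])
x=least_squares(f,[150,0,575,466,300],x_scale=100); print(x.x.round(1),f(x.x).round(1))
for q,P,E in D: print(np.degrees((fk(q,x.x)[1].inv()*Ro.from_euler('xyz',E)).as_rotvec()).round(1))
np.save('p.npy',x.x)
E
```

```text
{'qpos': [-0.008, 0.133, 2.058, -0.619, 1.075, 0.422], 'eef_pos': [430.667, -196.742, 193.75], 'tcp_rot': [3.125, 0.536, 1.473]}
[216.5 -27.7 591.9 489.1 381.1] [ 1.2 -1.   1.1 -2.6 -0.5  0.8 -2.7 -0.3  0.8  5.2 -1.1 -2.7]
[-0. -0.  0.]
[ 0.  0. -0.]
[-0. -0.  0.]
[ 0.  0. -0.]
```

Call:
move_arm(series="-1 0 0 0 0 0 0;-1 0 0 0 0 0 0")

```text
clock: 3.7
eef_pos: [430.9, -194.0, 192.6]
tcp_rot: [3.129, 0.535, 1.482]
contact_force: [0.4, -0.5, 0.3]
opening: 1.0
```

```bash
cat > plan.py <<'E'
from kin import *
Lo=np.array([686.7,-36.5,85.]); yaw=np.radians(3.9)
RL=Ro.from_euler('z',yaw)*Ro.from_euler('y',np.radians(20))   # ledge x into panel (down-back), z leaning back
E
python3 - <<'E'
from plan import *
from rig import r; s=r.sense(); print({k:s[k].round(4).tolist() for k in('qpos','eef_pos','tcp_rot')})
print(RL.as_matrix().round(2).tolist())
D=[([1.21557,.3536,1.63407,0,1.15524,-.00238],[215.78,586.04,191.4]),(s['qpos'],s['eef_pos'])]
p0=np.load('p.npy')
D+=[([-.285,.085,1.98,.003,1.071,-1.51],[439.775,-126.536,192.266]),([-.427,.108,1.956,.003,1.074,-.348],[429.354,-192.684,191.382])]
f=lambda p:np.concatenate([(fk(q,p)[0]-P)*w for (q,P),w in zip(D,(3,3,1,1))])
x=least_squares(f,p0,x_scale=100); print(x.x.round(1),f(x.x).round(1)); p=x.x; np.save('p.npy',p)
for nm,sy,zg,dp in(('jar',-95,26,26),('carton',78,55,31)):
  for phi in(0,10,20,30,40):
    # grasp point in ledge frame
    G=Lo+RL.apply([-dp,sy,zg])
    c,sn=np.cos(np.radians(phi)),np.sin(np.radians(phi))
    z=RL.apply([c,0,-sn]); y=-RL.apply([0,1,0]); R=Ro.from_matrix(np.c_[np.cross(y,z),y,z])
    P=G+19*z
    out=[]
    for q0 in([0,.3,1.9,0,.5,1.5],[0,.3,1.9,0,.5,-1.5],[0,.2,2,3.14,.8,1.5],[0,.2,2,3.14,.8,-1.5]):
        q,cst=ik(P,R,p,q0)
        if cst<1e-6: out.append(q.round(2).tolist())
    print(nm,phi,out)
E
```

```text
{'qpos': [-0.0027, 0.1344, 2.0593, -0.617, 1.0744, 0.4182], 'eef_pos': [430.8726, -193.9903, 192.554], 'tcp_rot': [3.1295, 0.5348, 1.4823]}
[[0.94, -0.07, 0.34], [0.06, 1.0, 0.02], [-0.34, 0.0, 0.94]]
[189.4 -27.4 614.7 480.5 379.7] [ 4.1 -2.1  1.4  5.5 -1.2 -2.7 -7.7  1.   2.1 -7.1  1.7  2. ]
jar 0 [[-0.43, 0.54, 2.42, 2.61, 1.07, -1.48], [-0.43, 0.54, 2.42, 2.61, 1.07, -1.48], [-0.43, 0.54, 2.42, 2.61, 1.07, -1.48], [-0.43, 0.54, 2.42, 2.61, 1.07, -1.48]]
jar 10 [[-0.4, 0.43, 2.35, 2.53, 0.74, -1.33], [-0.4, 0.43, 2.35, 2.53, 0.74, -1.33], [-0.4, 0.43, 2.35, 2.53, 0.74, -1.33], [-0.4, 0.43, 2.35, 2.53, 0.74, -1.33]]
jar 20 [[-0.36, 0.36, 2.26, 2.29, 0.44, -1.05], [-0.36, 0.36, 2.26, 2.29, 0.44, -1.05], [-0.36, 0.36, 2.26, 2.29, 0.44, -1.05], [-0.36, 0.36, 2.26, 2.29, 0.44, -1.05]]
jar 30 [[-0.32, 0.33, 2.14, 1.53, 0.25, -0.26], [-0.32, 0.33, 2.14, 1.53, 0.25, -0.26], [-0.32, 0.33, 2.14, 1.53, 0.25, -0.26], [-0.32, 0.33, 2.14, 1.53, 0.25, -0.26]]
jar 40 [[-0.28, 0.34, 2.01, 0.54, 0.34, 0.75], [-0.28, 0.34, 2.01, 0.54, 0.34, 0.75], [-0.28, 0.34, 2.01, 0.54, 0.34, 0.75], [-0.28, 0.34, 2.01, 0.54, 0.34, 0.75]]
carton 0 [[0.05, 0.45, 2.5, 3.12, 1.03, -1.57], [0.05, 0.45, 2.5, 3.12, 1.03, -1.57], [0.05, 0.45, 2.5, 3.12, 1.03, -1.57], [0.05, 0.45, 2.5, 3.12, 1.03, -1.57]]
carton 10 [[0.05, 0.33, 2.41, 3.12, 0.65, -1.56], [0.05, 0.33, 2.41, 3.12, 0.65, -1.56], [0.05, 0.33, 2.41, 3.12, 0.65, -1.56]]
carton 20 [[0.06, 0.27, 2.3, 3.11, 0.3, -1.55], [0.06, 0.27, 2.3, 3.11, 0.3, -1.55], [0.06, 0.27, 2.3, 3.11, 0.3, -1.55], [0.06, 0.27, 2.3, 3.11, 0.3, -1.55]]
carton 30 [[0.06, 0.25, 2.17, 0.35, 0.02, 1.22], [0.06, 0.25, 2.17, 0.35, 0.02, 1.22], [0.06, 0.25, 2.17, 0.35, 0.02, 1.22], [0.06, 0.25, 2.17, 0.35, 0.02, 1.22]]
carton 40 [[0.06, 0.27, 2.04, 0.02, 0.31, 1.55], [0.06, 0.27, 2.04, 0.02, 0.31, 1.55], [0.06, 0.27, 2.04, 0.02, 0.31, 1.55]]
```

```bash
cat > go.py <<'E'
from plan import *
from rig import r
def go(P,R,n=None):
    "total tool-frame shift (units) and turn (deg) from here to P,R; per-row if n"
    s=r.sense(); C=Ro.from_euler('xyz',s['tcp_rot']); t=C.inv().apply(np.array(P)-s['eef_pos'])/40; w=np.degrees((C.inv()*R).as_rotvec())
    print('shift',t.round(3),'turn',w.round(2),'q',s['qpos'].round(2),'F',s['contact_force'].round(1))
def pickR(yaw_deg,phi_deg):   # tool x along object axis, leaning phi
    return Ro.from_euler('xyz',[180,phi_deg,yaw_deg],degrees=True)
def ledgeR(phi):
    c,s=np.cos(np.radians(phi)),np.sin(np.radians(phi)); z=RL.apply([c,0,-s]); y=-RL.apply([0,1,0])
    return Ro.from_matrix(np.c_[np.cross(y,z),y,z])
E
python3 - <<'E'
from go import *
R=pickR(87.9,35); z=R.apply([0,0,1]); print(z)
P=np.array([473,-242,12.]); go(P-70*z,R)
E
```

```text
[-0.02101797 -0.57319122 -0.81915204]
shift [1.484 1.07  2.714] turn [-0.92 -4.34 -2.52] q [-0.    0.13  2.06 -0.62  1.07  0.42] F [ 0.4 -0.5  0.3]
```

Call:
move_arm(series="-1 0 0 0 -0.9 -4.3 -2.5;-1 0.5 0.36 0.9 0 0 0;-1 0.5 0.36 0.9 0 0 0;-1 0.5 0.36 0.9 0 0 0;-1 0 0 0 0 0 0")

```text
clock: 4.32
eef_pos: [475.1, -214.4, 69.1]
tcp_rot: [3.138, 0.601, 1.52]
contact_force: [-0.7, -0.0, 0.5]
opening: 0.997
```

```bash
python3 - <<'E'
from go import *
from h import crop
R=pickR(87.9,35); go([473,-242,12.],R)
crop('top',300,190,440,295,5,'t2')
E
```

```text
shift [ 0.238 -0.025  1.569] turn [-0.23 -0.57 -0.67] q [-0.    0.42  2.07 -0.83  0.87  0.67] F [-0.7 -0.   0.5]
```

View pics/t2.png

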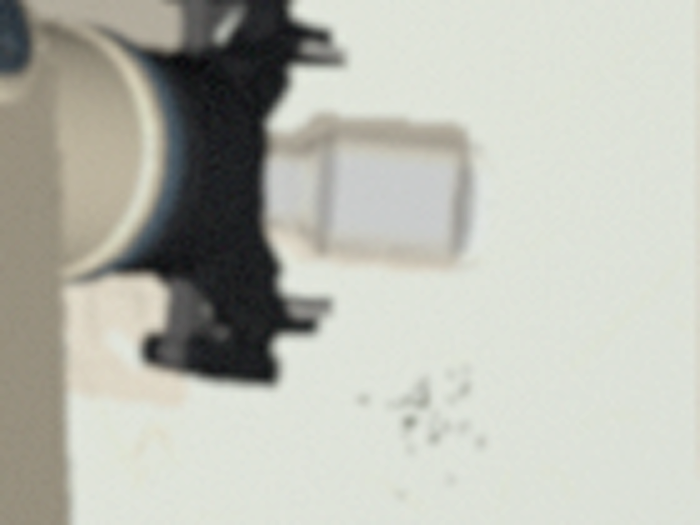

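The fingers straddle the jar: tips at rows 50 and 310, jar axis at row 191, base at column 465. I'm advancing and gripping.

Call:
move_arm(series="-1 0.24 -0.02 0.5 0 -0.5 -0.6;-1 0 0 0.6 0 0 0;-1 0 0 0.5 0 0 0;-1 0 0 0 0 0 0")

```text
clock: 4.88
eef_pos: [475.7, -247.1, 20.1]
tcp_rot: [3.131, 0.61, 1.519]
contact_force: [-0.5, 0.5, 0.1]
opening: 1.001
```

```bash
python3 - <<'E'
from go import *
R=pickR(87.9,35); go([473,-242,12.],R)
E
```

```text
shift [ 0.217 -0.076  0.095] turn [ 0.09 -0.05 -0.72] q [-0.06  0.52  2.09 -0.95  0.78  0.77] F [-0.5  0.5  0.1]
```

Call:
move_arm(series="-1 0.22 -0.07 0.15 0 0 -0.7;-1 0 0 0 0 0 0;1 0 0 0 0 0 0;1 0 0 0 0 0 0;1 0 0 0 0 0 0;1 0 0 0 0 0 0;1 0 0 0 0 0 0", grip_force=40)

```text
clock: 5.75
eef_pos: [474.1, -245.2, 19.6]
tcp_rot: [3.136, 0.622, 1.53]
contact_force: [10.5, -4.2, 56.7]
opening: 0.221
```

```bash
python3 - <<'E'
from go import *
R=pickR(87.9,35); go([473,-242,12.],R); print(r.sense()['eef_pos'])
E
```

```text
shift [ 0.175 -0.031  0.108] turn [ 0.2   0.65 -0.18] q [-0.05  0.52  2.09 -0.97  0.78  0.79] F [10.5 -4.2 56.7]
[ 474.09063613 -245.23516458   19.58776405]
```

```bash
python3 - <<'E'
from h import *
a=vision.grab_frame('top')[190:295,300:440,::-1]; b=vision.grab_frame('side')[230:320,230:370,::-1]
k=lambda f:cv2.resize(f,(560,int(560*f.shape[0]/f.shape[1])),interpolation=cv2.INTER_CUBIC)
a,b=k(a)[:300],k(b)[:300]
cv2.imwrite('pics/t3.png',np.clip(np.vstack([a,b])*1.6,0,255).astype('uint8'))
E
```

```text
(no output)
```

View pics/t3.png

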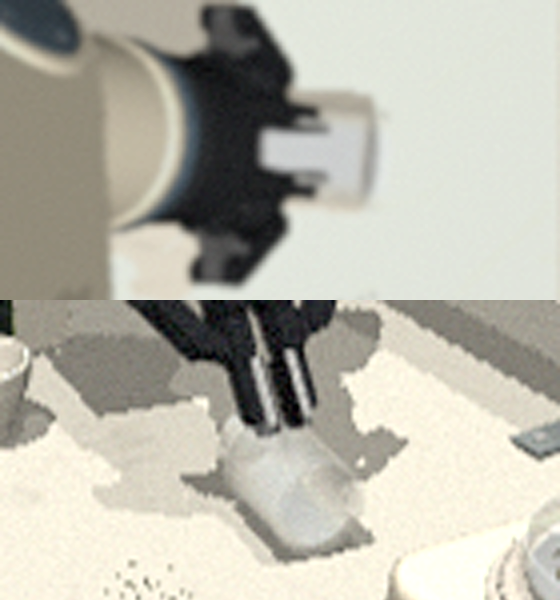

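The fingers closed above the jar's axis and slid onto its top: tips at about (265,430) in the lower picture. The open pads sit farther back than I allowed for. I'll open and go lower.

Call:
move_arm(series="-1 0 0 0 0 0 0;-1 0 0 0 0 0 0;-1 0 0 0 0 0 0;-1 0 0 0 0 0 0")

```text
clock: 6.35
eef_pos: [480.3, -246.5, 23.6]
tcp_rot: [3.124, 0.626, 1.527]
contact_force: [-0.3, -0.4, 0.1]
opening: 0.87
```

```bash
python3 - <<'E'
from h import *
from go import *
f=vision.grab_frame('top')[190:295,300:440,::-1]
cv2.imwrite('pics/t4.png',np.clip(cv2.resize(f,None,fx=5,fy=5,interpolation=cv2.INTER_CUBIC)*1.6,0,255).astype('uint8'))
go([473,-243,5.],pickR(87.9,35)); print(r.sense()['eef_pos'],r.sense()['opening'])
E
```

```text
shift [ 0.337 -0.19   0.327] turn [ 0.74  0.86 -0.31] q [-0.05  0.52  2.09 -0.97  0.79  0.79] F [-0.7 -0.   0.2]
[ 480.24423458 -246.5137508    23.62162791] 0.9507045350517596
```

View pics/t4.png

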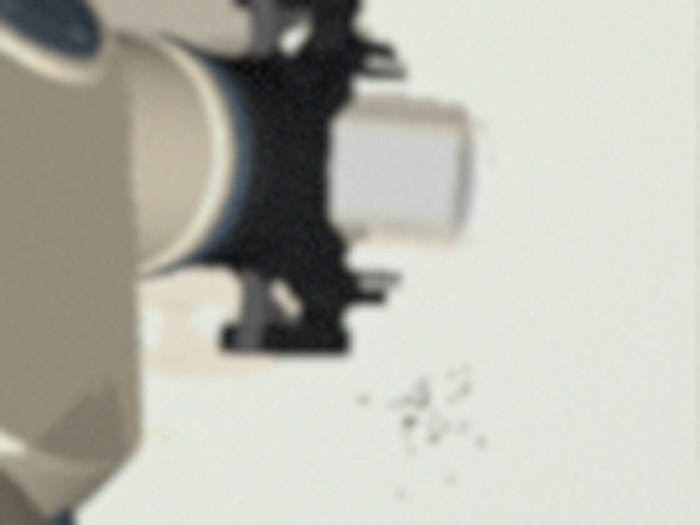

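The jar still lies square, with rows 100–238 and its base at column 465. It has moved about 9 mm in +x and sits centred between the open fingers.

Call:
move_arm(series="-1 0.34 0.02 0.2 0.5 0.8 0;-1 0.05 0 0.2 0 0 0;-1 0 0 0 0 0 0")

```text
clock: 6.78
eef_pos: [480.8, -242.7, -1.1]
tcp_rot: [3.136, 0.61, 1.529]
contact_force: [0.4, 0.0, -0.8]
opening: 1.0
```

```bash
python3 - <<'E'
from go import *
go([481,-243,5.],pickR(87.9,35)); print(r.sense()['eef_pos'],r.sense()['opening'])
E
```

```text
shift [-0.092  0.007 -0.121] turn [ 0.13 -0.02 -0.26] q [-0.05  0.56  2.08 -0.98  0.76  0.81] F [ 0.4  0.  -0.8]
[ 480.75138922 -242.73541226   -1.08715067] 0.9998511805520417
```

Call:
move_arm(series="-1 -0.04 0 -0.14 0 0 0;-1 0 0 0 0 0 0;1 0 0 0 0 0 0;1 0 0 0 0 0 0;1 0 0 0 0 0 0;1 0 0 0 0 0 0;1 0 0 0 0 0 0")

```text
clock: 7.65
eef_pos: [481.5, -240.7, 5.7]
tcp_rot: [3.134, 0.611, 1.528]
contact_force: [-0.2, -0.1, 0.4]
opening: 0.503
```

```bash
python3 - <<'E'
from go import *
go([481,-243,5.],pickR(87.9,35)); s=r.sense();print(s['eef_pos'],s['opening'],s['contact_force'])
E
```

```text
shift [-0.038 -0.011  0.048] turn [ 0.21 -0.01 -0.3 ] q [-0.05  0.55  2.08 -0.97  0.77  0.8 ] F [-0.2 -0.1  0.4]
[ 481.53422666 -240.68255336    5.70989061] 0.503429619031258 [-0.20395531 -0.12589173  0.41402807]
```

Call:
move_arm(series="1 0 0 0 0 0 0;1 0 0 0 0 0 0", grip_force=50)

```text
clock: 7.9
eef_pos: [481.6, -240.6, 5.7]
tcp_rot: [3.134, 0.611, 1.528]
contact_force: [0.1, 2.4, 2.3]
opening: 0.489
```

Call:
move_arm(series="1 0.2 0 -0.3 0 0 0;1 0.3 0 -0.5 0 0 0;1 0.3 0 -0.5 0 0 0;1 0 0 0 0 0 0")

```text
clock: 8.4
eef_pos: [483.0, -181.2, 30.6]
tcp_rot: [3.135, 0.61, 1.528]
contact_force: [0.8, 0.2, -0.8]
opening: 0.495
```

```bash
python3 - <<'E'
from h import *
a=vision.grab_frame('top')[190:295,300:440,::-1]; b=vision.grab_frame('side')[220:310,230:370,::-1]
k=lambda f:cv2.resize(f,(560,int(560*f.shape[0]/f.shape[1])),interpolation=cv2.INTER_CUBIC)
a,b=k(a)[:300],k(b)[:300]
cv2.imwrite('pics/t5.png',np.clip(np.vstack([a,b])*1.6,0,255).astype('uint8'))
s=r.sense();print(s['eef_pos'],s['opening'],s['contact_force'],s['wrist_torque'])
E
```

```text
[ 482.26987033 -182.36144235   30.08156645] 0.489939101362455 [ 0.11262135 -0.50539109 -0.75666204] [0.32746162 0.05876052 0.00892678]
```

View pics/t5.png

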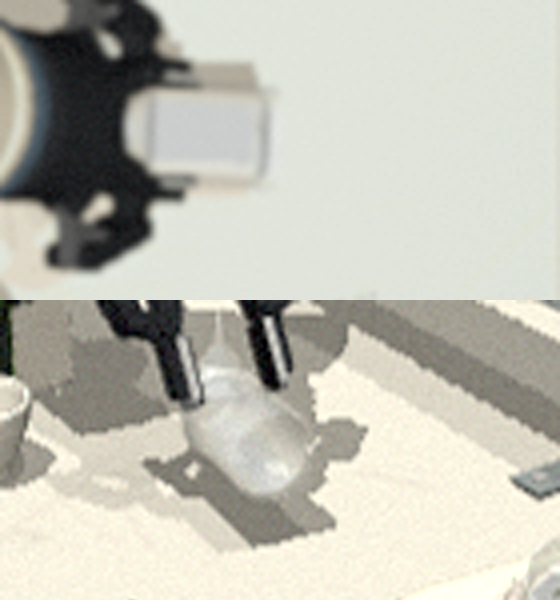

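The jar is gripped and clear of the bench, its shadow standing off it. The pads are near its shoulder, with tips at column 190 and the base at column 268 in the top part.

```bash
python3 - <<'E'
from h import *
for z in(45,55,65):print(z,onz('top',300+268/4,190+137/4,z).round(1),'tip',onz('top',300+188/4,190+73/4,z).round(1),onz('top',300+185/4,190+187/4,z).round(1))
# side view jar base outline (ellipse) centre approx and mouth end
for z in(35,45,55):print(z,onz('side',230+275/4,220+160/4,z).round(1))
print(tri((300+266/4,190+137/4),(230+278/4,220+165/4)))
E
```

```text
45 [ 480.5 -203.4   45. ] tip [ 511.8 -163.6   45. ] [ 455.2 -162.4   45. ]
55 [ 480.3 -201.8   55. ] tip [ 511.3 -162.4   55. ] [ 455.2 -161.2   55. ]
65 [ 480.  -200.2   65. ] tip [ 510.7 -161.2   65. ] [ 455.2 -160.    65. ]
35 [ 495.  -180.5   35. ]
45 [ 485.6 -197.8   45. ]
55 [ 476.3 -215.    55. ]
(array([ 482.23145674, -203.24592765,   45.17537259]), np.float64(3.7948987949971222))
```

```bash
cat > pl.py <<'E'
from go import *
def place(s,d,b,phi,up,out):
    R=ledgeR(phi); B=Lo+RL.apply([-d-out,s,up]); return B-R.apply(b),R
E
python3 - <<'E'
from pl import *
from scipy.spatial.transform import Slerp
p=np.load('p.npy'); s=r.sense(); q=s['qpos']; R0=Ro.from_euler('xyz',s['tcp_rot']); P0=s['eef_pos']
b=[-28.4,0,-4.9]
Ph,R1=place(-95,27,b,35,70,12); Pf,_=place(-95,27,b,35,0,0); print(Ph.round(1),Pf.round(1),R1.as_euler('xyz').round(3))
w=(R0.inv()*R1).as_rotvec(); print('slerp',np.degrees(w).round(1),np.degrees(np.linalg.norm(w)))
Pm=np.array([460,-150,270.])
def run(seq,q):
    for P,R in seq:
        q,c=ik(P,R,p,q); print(P.round(0),'q',q.round(2),'%.1e'%c)
sl=Slerp([0,1],Ro.concatenate([R0,R1]))
run([(P0+(Pm-P0)*t,R0) for t in(.5,1)]+[(Pm+(Ph-Pm)*t,sl(t)) for t in np.linspace(0,1,9)]+[(Pf,R1)],q)
print()
Rm=pickR(3.9,35); sa=Slerp([0,1],Ro.concatenate([R0,Rm])); sb=Slerp([0,1],Ro.concatenate([Rm,R1]))
run([(Pm,sa(t)) for t in(0,.5,1)]+[(Pm+(Ph-Pm)*t,sb(t)) for t in np.linspace(0,1,6)]+[(Pf,R1)],q)
E
```

```text
[ 706.5 -130.4  176.4] [ 693.9 -131.2  106.5] [ 3.142 -0.611  0.068]
slerp [ 0.2 56.3 88.3] 104.71677240684907
[ 471. -166.  150.] q [ 0.11  0.25  2.06 -0.71  1.06  0.58] 3.6e-18
[ 460. -150.  270.] q [ 0.14  0.12  1.93 -0.63  1.28  0.43] 3.7e-21
[ 460. -150.  270.] q [ 0.14  0.12  1.93 -0.63  1.28  0.43] 3.7e-21
[ 491. -148.  258.] q [ 0.06  0.14  1.87 -0.52  1.22  0.5 ] 5.6e-29
[ 522. -145.  247.] q [-0.01  0.16  1.83 -0.41  1.14  0.57] 8.0e-27
[ 552. -143.  235.] q [-0.08  0.17  1.81 -0.29  1.05  0.64] 3.7e-25
[ 583. -140.  223.] q [-0.15  0.19  1.82 -0.17  0.95  0.71] 1.6e-23
[ 614. -138.  211.] q [-0.2   0.2   1.84 -0.04  0.83  0.77] 7.1e-22
[ 645. -135.  200.] q [-0.25  0.22  1.87  0.11  0.69  0.82] 2.6e-20
[ 676. -133.  188.] q [-0.27  0.23  1.92  0.29  0.54  0.82] 6.3e-18
[ 706. -130.  176.] q [-0.29  0.26  1.97  0.57  0.38  0.74] 3.3e-26
[ 694. -131.  107.] q [-0.3   0.33  2.06  0.9   0.26  0.38] 1.0e-21

[ 460. -150.  270.] q [ 0.14  0.12  1.93 -0.63  1.28  0.43] 5.0e-24
[ 460. -150.  270.] q [ 0.01  0.33  1.65 -0.42  1.62  0.86] 1.2e-20
[ 460. -150.  270.] q [-0.2   0.45  1.47 -0.16  1.82  1.31] 2.4e-18
[ 460. -150.  270.] q [-0.2   0.45  1.47 -0.16  1.82  1.31] 2.4e-18
[ 509. -146.  251.] q [-0.21  0.39  1.51 -0.1   1.6   1.31] 2.9e-21
[ 559. -142.  233.] q [-0.23  0.32  1.59 -0.04  1.34  1.29] 3.4e-18
[ 608. -138.  214.] q [-0.25  0.27  1.71  0.04  1.05  1.24] 2.9e-29
[ 657. -134.  195.] q [-0.27  0.25  1.84  0.18  0.72  1.12] 2.0e-24
[ 706. -130.  176.] q [-0.29  0.26  1.97  0.57  0.38  0.74] 5.8e-33
[ 694. -131.  107.] q [-0.3   0.33  2.06  0.9   0.26  0.38] 1.0e-21
```

Call:
move_arm(series="1 -0.47 -0.1 -0.9 0 0 0;1 -0.47 -0.1 -0.9 0 0 0;1 -0.47 -0.1 -0.9 0 0 0;1 -0.47 -0.1 -0.9 0 0 0;1 -0.47 -0.1 -0.9 0 0 0;1 -0.47 -0.1 -0.9 0 0 0;1 0 0 0 0 5.6 8.8;1 0 0 0 0 5.6 8.8;1 0 0 0 0 5.6 8.8;1 0 0 0 0 5.6 8.8;1 0 0 0 0 5.6 8.8")

```text
clock: 9.88
eef_pos: [453.9, -154.1, 275.1]
tcp_rot: [2.905, -0.006, 0.777]
contact_force: [-0.4, 0.2, -1.4]
opening: 0.485
```

```bash
python3 - <<'E'
from pl import *
b=[-28.4,0,-4.9]
go(*place(-95,27,b,35,70,12)); go(*place(-95,27,b,35,100,100)); s=r.sense(); print(s['eef_pos'],s['opening'])
E
```

```text
shift [4.903 3.307 3.366] turn [ 0.12 28.24 42.83] q [-0.24 -0.09  1.98 -0.14  1.04  0.62] F [-0.4  0.2 -1.4]
shift [3.537 2.504 1.665] turn [ 0.12 28.24 42.83] q [-0.24 -0.09  1.98 -0.14  1.04  0.62] F [-0.4  0.2 -1.4]
[ 453.9438867  -154.1265534   275.08212843] 0.4845950144641702
```

Call:
move_arm(series="1 0 0 0 0 5.6 8.7;1 0 0 0 0 5.6 8.7;1 0 0 0 0 5.6 8.7;1 0 0 0 0 5.6 8.7;1 0 0 0 0 5.6 8.5;1 0 0 0 0 0 0")

```text
clock: 10.62
eef_pos: [448.6, -158.6, 271.7]
tcp_rot: [-3.126, -0.617, 0.018]
contact_force: [-0.3, -0.4, -1.6]
opening: 0.49
```

```bash
python3 - <<'E'
from pl import *
b=[-28.4,0,-4.9]
go(*place(-95,27,b,35,70,12)); go(*place(-95,27,b,35,100,60)); s=r.sense(); print(s['eef_pos'],s['opening'])
E
```

```text
shift [ 3.889 -0.497  5.689] turn [ 0.73 -0.36 -2.32] q [-0.64 -0.25  2.25  0.59  0.72  0.54] F [-0.3 -0.4 -1.6]
shift [ 3.825 -0.476  4.276] turn [ 0.73 -0.36 -2.32] q [-0.64 -0.25  2.25  0.59  0.72  0.54] F [-0.3 -0.4 -1.6]
[ 448.6340729  -158.61798002  271.74667736] 0.4904464856092835
```

Call:
move_arm(series="1 0.77 -0.1 0.86 0.7 -0.4 -2.3;1 0.77 -0.1 0.86 0 0 0;1 0.77 -0.1 0.86 0 0 0;1 0.77 -0.1 0.86 0 0 0;1 0.7 -0.1 0.8 0 0 0;1 0 0 0 0 0 0")

```text
clock: 11.38
eef_pos: [678.9, -124.3, 218.1]
tcp_rot: [3.119, -0.602, 0.099]
contact_force: [-0.8, -0.8, -1.4]
opening: 0.493
```

```bash
python3 - <<'E'
from pl import *
from h import *
b=[-28.4,0,-4.9]
go(*place(-95,27,b,35,60,10)); go(*place(-95,27,b,35,100,60)); s=r.sense(); print(s['eef_pos'],s['opening'])
a=vision.grab_frame('top')[70:190,260:420,::-1]; b=vision.grab_frame('side')[120:255,270:450,::-1]
k=lambda f:cv2.resize(f,(560,int(560*f.shape[0]/f.shape[1])),interpolation=cv2.INTER_CUBIC)[:300]
k2=lambda f:cv2.resize(f,(400,int(400*f.shape[0]/f.shape[1])),interpolation=cv2.INTER_CUBIC)
cv2.imwrite('pics/t6.png',np.clip(np.hstack([k2(a),k2(b)])*1.6,0,255).astype('uint8'))
E
```

```text
shift [-0.211  0.187  1.43 ] turn [0.28 0.49 1.45] q [-0.29  0.18  1.97  0.46  0.46  0.83] F [-0.8 -0.8 -1.4]
shift [-0.123  0.197 -0.169] turn [0.28 0.49 1.45] q [-0.29  0.18  1.97  0.46  0.46  0.83] F [-0.8 -0.8 -1.4]
[ 678.89110018 -124.25841716  218.07800341] 0.49271823118683494
```

View pics/t6.png

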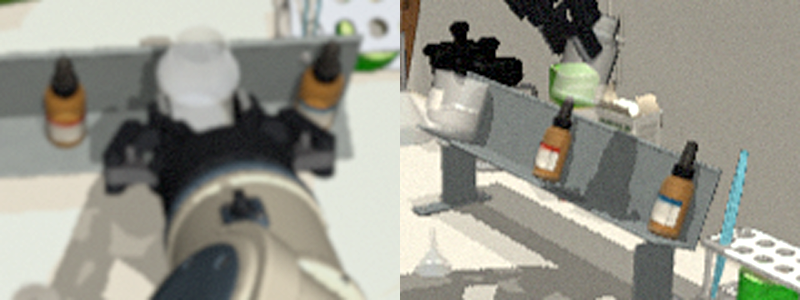

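The jar hangs upright over the gap between the bottles: column 197 against bottles at 66 and 322 in the left half. The ledge below is free, so I'm going down.

Call:
move_arm(series="1 -0.1 0.19 0.7 0.3 0.5 1.4;1 -0.1 0 0.7 0 0 0;1 0 0 0 0 0 0")

```text
clock: 11.85
eef_pos: [701.9, -131.4, 169.1]
tcp_rot: [3.139, -0.611, 0.072]
contact_force: [-0.7, 0.1, -0.6]
opening: 0.494
```

```bash
python3 - <<'E'
from pl import *
b=[-28.4,0,-4.9]
go(*place(-95,27,b,35,60,10)); go(*place(-95,27,b,35,15,5)); 
E
```

```text
shift [ 0.024 -0.017  0.103] turn [ 0.03 -0.03  0.18] q [-0.3   0.28  1.97  0.6   0.37  0.69] F [-0.7  0.1 -0.6]
shift [-0.826 -0.02   0.85 ] turn [ 0.03 -0.03  0.18] q [-0.3   0.28  1.97  0.6   0.37  0.69] F [-0.7  0.1 -0.6]
```

Call:
move_arm(series="1 -0.42 0 0.42 0 0 0;1 -0.42 0 0.42 0 0 0;1 0 0 0 0 0 0")

```text
clock: 12.22
eef_pos: [693.5, -132.7, 126.5]
tcp_rot: [3.136, -0.616, 0.076]
contact_force: [-0.6, -0.4, -0.3]
opening: 0.487
```

```bash
python3 - <<'E'
from pl import *
b=[-28.4,0,-4.9]
go(*place(-95,27,b,35,4,2)); go(*place(-95,27,b,35,0,0)); 
E
```

```text
shift [-0.225 -0.039  0.318] turn [ 0.08 -0.27  0.35] q [-0.3   0.34  2.02  0.82  0.29  0.46] F [-0.6 -0.4 -0.3]
shift [-0.279 -0.039  0.416] turn [ 0.08 -0.27  0.35] q [-0.3   0.34  2.02  0.82  0.29  0.46] F [-0.6 -0.4 -0.3]
```

Call:
move_arm(series="1 -0.17 -0.02 0.22 0 -0.3 0.3;1 -0.06 0 0.1 0 0 0;1 0 0 0 0 0 0")

```text
clock: 12.6
eef_pos: [695.0, -132.5, 114.2]
tcp_rot: [3.138, -0.615, 0.07]
contact_force: [-0.7, 0.2, 0.0]
opening: 0.489
```

```bash
python3 - <<'E'
from pl import *
from h import *
b=[-28.4,0,-4.9]
go(*place(-95,27,b,35,0,0)); print(r.sense()['wrist_torque'])
crop('side',330,125,450,215,6,'t7',1.8)
E
```

```text
shift [-0.133 -0.035  0.143] turn [ 0.14 -0.23  0.11] q [-0.3   0.36  2.02  0.88  0.27  0.4 ] F [-0.7  0.2  0. ]
[-0.07061427  0.33164525 -0.01255865]
```

View pics/t7.png

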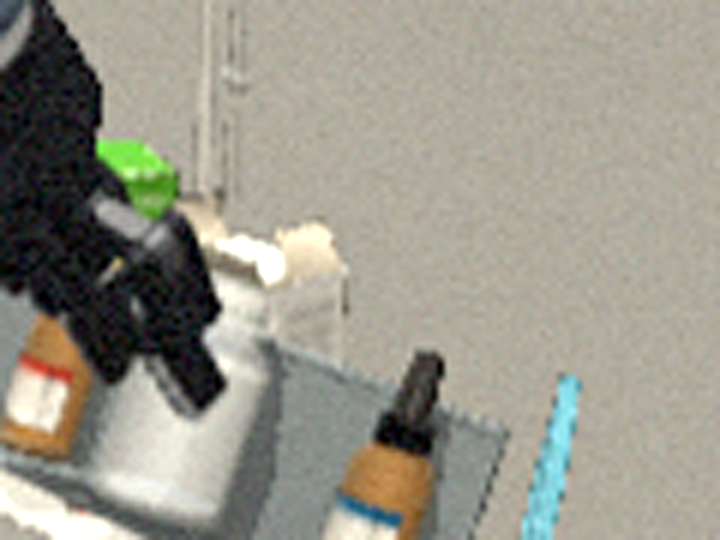

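The jar is upright in the gap, leaning with the bottles (body about (190,440)), and still a few mm above the ledge. I'm lowering it in small steps.

Call:
move_arm(series="1 -0.06 -0.02 0.08 0 0 0;1 -0.05 0 0.03 0 0 0;1 0 0 0 0 0 0")

```text
clock: 13.02
eef_pos: [697.0, -132.2, 111.8]
tcp_rot: [3.136, -0.621, 0.072]
contact_force: [-1.3, -0.9, -1.0]
opening: 0.492
```

```bash
python3 - <<'E'
from pl import *
go(*place(-95,27,[-28.4,0,-4.9],35,0,0))
E
```

```text
shift [-0.139 -0.029  0.063] turn [ 0.22 -0.6   0.16] q [-0.3   0.37  2.03  0.93  0.26  0.35] F [-1.3 -0.9 -1. ]
```

Call:
move_arm(series="1 -0.12 -0.02 0.04 0 -0.5 0;1 0 0 0 0 0 0")

```text
clock: 13.28
eef_pos: [696.8, -132.4, 111.0]
tcp_rot: [3.133, -0.618, 0.072]
contact_force: [-0.1, 0.8, -1.6]
opening: 0.492
```

```bash
python3 - <<'E'
from pl import *
go(*place(-95,27,[-28.4,0,-4.9],35,0,0))
E
```

```text
shift [-0.124 -0.035  0.05 ] turn [ 0.35 -0.42  0.18] q [-0.3   0.37  2.03  0.91  0.26  0.37] F [-0.1  0.8 -1.6]
```

Call:
move_arm(series="1 -0.2 -0.02 0.08 0 -0.4 0;1 -0.05 0 0 0 0 0")

```text
clock: 13.52
eef_pos: [697.1, -133.3, 110.7]
tcp_rot: [3.129, -0.625, 0.073]
contact_force: [0.4, -0.5, -1.9]
opening: 0.491
```

```bash
python3 - <<'E'
from pl import *
go(*place(-95,27,[-28.4,0,-4.9],35,0,0))
E
```

```text
shift [-0.124 -0.058  0.038] turn [ 0.56 -0.8   0.24] q [-0.3   0.37  2.03  0.95  0.25  0.33] F [ 0.4 -0.5 -1.9]
```

Call:
move_arm(series="1 -0.3 0 0.1 0 0 0")

```text
clock: 13.65
eef_pos: [697.6, -134.5, 109.8]
tcp_rot: [3.126, -0.64, 0.075]
contact_force: [-5.5, 18.2, 78.0]
opening: 0.491
```

```bash
python3 - <<'E'
from pl import *
go(*place(-95,27,[-28.4,0,-4.9],35,0,0)); s=r.sense();print(s['qpos'],s['joint_efforts'].round(1),s['wrist_torque'])
E
```

```text
shift [-0.118 -0.088  0.013] turn [ 0.67 -1.7   0.3 ] q [-0.3   0.37  2.04  1.06  0.24  0.22] F [-5.5 18.2 78. ]
[-0.30368622  0.37077564  2.04139237  1.058091    0.23894899  0.21753545] [-10.4  -3.5   2.8  -5.1  -3.4   1.9] [ 3.31167127 -7.22976254  1.96030895]
```

Call:
move_arm(series="1 0.08 0 -0.06 0.5 -1.5 0;1 0 0 0 0 0 0")

```text
clock: 13.9
eef_pos: [700.0, -134.1, 115.7]
tcp_rot: [3.135, -0.618, 0.075]
contact_force: [0.0, -1.1, -1.0]
opening: 0.489
```

```bash
python3 - <<'E'
from pl import *
go(*place(-95,27,[-28.4,0,-4.9],35,0,0)); s=r.sense();print(s['qpos'],s['joint_efforts'].round(1),s['wrist_torque'],s['eef_pos'])
E
```

```text
shift [-0.254 -0.084  0.101] turn [ 0.17 -0.38  0.32] q [-0.3   0.36  2.01  0.88  0.27  0.4 ] F [ 0.  -1.1 -1. ]
[-0.30250992  0.36428374  2.01449687  0.8761654   0.27269136  0.40110965] [  0.1 -55.7 -28.6  -0.3  -1.3   1.5] [-0.04304817  0.34896511 -0.03673617] [ 700.01724854 -134.11457565  115.70854036]
```

Call:
move_arm(series="1 -0.14 0 0.0 0 -0.4 0.3;1 0 0 0 0 0 0")

```text
clock: 14.15
eef_pos: [694.2, -134.2, 110.9]
tcp_rot: [3.139, -0.609, 0.067]
contact_force: [-1.0, 1.0, 10.0]
opening: 0.489
```

```bash
python3 - <<'E'
from pl import *
go(*place(-95,27,[-28.4,0,-4.9],35,0,0)); s=r.sense();print(s['wrist_torque'],s['eef_pos'])
E
```

```text
shift [-0.066 -0.076  0.089] turn [ 0.16  0.09 -0.03] q [-0.3   0.37  2.02  0.88  0.27  0.4 ] F [-1.  1. 10.]
[ 0.23871534 -0.69077726  0.16296805] [ 694.17787055 -134.2485332   110.94671348]
```

The jar has touched down: 10 N upward, orientation within 0.2° of the ledge. I'm releasing it and withdrawing along the tool axis.

Call:
move_arm(series="-0.2 0 0 0 0 0 0;-0.4 0 0 0 0 0 0;-0.7 0 0 0 0 0 0;-1 0 0 0 0 0 0;-1 0 0 0 0 0 0;-1 0 0 -0.3 0 0 0;-1 0 0 -0.5 0 0 0;-1 0 0 -0.9 0 0 0;-1 0 0 -0.9 0 0 0;-1 0 0 0 0 0 0")

```text
clock: 15.4
eef_pos: [630.6, -137.7, 194.3]
tcp_rot: [-3.142, -0.603, 0.066]
contact_force: [-0.4, -0.1, -0.0]
opening: 1.005
```

```bash
python3 - <<'E'
from h import *
s=r.sense();print(s['eef_pos'],s['tcp_rot'],s['opening'],s['contact_force'])
b=vision.grab_frame('side')[130:250,270:430,::-1]; a=vision.grab_frame('top')[70:190,250:410,::-1]
k2=lambda f:cv2.resize(f,(400,300),interpolation=cv2.INTER_CUBIC)
cv2.imwrite('pics/t8.png',np.clip(np.hstack([k2(a),k2(b)])*1.6,0,255).astype('uint8'))
E
```

```text
[ 630.56131987 -137.68426839  194.29599987] [-3.1415504  -0.60270715  0.06550292] 1.0048984493607875 [-0.40745756 -0.11001313 -0.02346675]
```

View pics/t8.png

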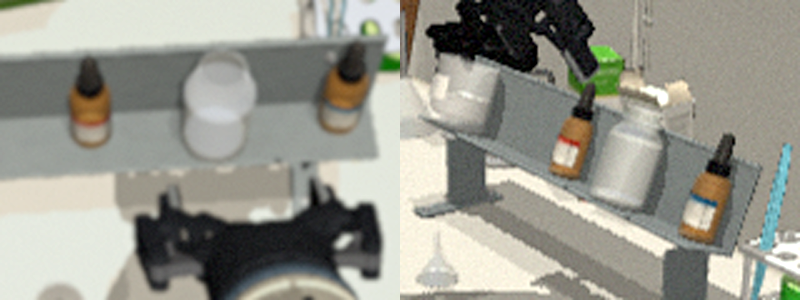

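The jar stands on the ledge between the bottles (215,110 in the left half; 625,160 in the right half) and the gripper is clear. Now the carton.

```bash
python3 - <<'E'
from pl import *
from scipy.spatial.transform import Slerp
p=np.load('p.npy'); s=r.sense(); q=s['qpos']; R0=Ro.from_euler('xyz',s['tcp_rot']); P0=s['eef_pos']
Rp=pickR(107,37); Pp=np.array([438.6,65.3,31]); zt=Rp.apply([0,0,1]); Pa=Pp-90*zt; b=[-30.1,0,23.3]
Pm=np.array([470,0,260.]); Ph,R1=place(78,31.5,b,37,90,15); Pf,_=place(78,31.5,b,37,0,0); Pw=Ph+[-180,0,60]
def run(seq,q):
    for P,R in seq:
        q,c=ik(P,R,p,q); print(P.round(0),'q',q.round(2),'%.1e'%c)
    return q
s1=Slerp([0,1],Ro.concatenate([R0,Rp])); s2=Slerp([0,1],Ro.concatenate([Rp,R1]))
q=run([(P0,R0),(Pm,R0)]+[(Pm,s1(t)) for t in(.33,.67,1)]+[(Pa,Rp),(Pp,Rp),(Pa,Rp)],q);print()
run([(Pa+(Pw-Pa)*t,s2(t)) for t in(.25,.5,.75,1)]+[(Ph,R1),((Ph+Pf)/2,R1),(Pf,R1)],q)
print((R0.inv()*Rp).as_rotvec(degrees=True).round(1)); go(Pm,R0); print(Pa.round(0))
E
```

```text
[ 630. -137.  192.] q [-0.35  0.15  2.08  0.59  0.42  0.67] 4.3e-30
[470.   0. 260.] q [-0.06 -0.24  2.27  0.14  0.52  1.35] 2.7e-29
[470.   0. 260.] q [ 0.08 -0.12  2.08 -0.14  0.85  1.07] 5.4e-27
[470.   0. 260.] q [ 0.3   0.01  1.97 -0.41  1.12  0.78] 4.9e-31
[470.   0. 260.] q [ 0.5   0.11  1.98 -0.66  1.28  0.47] 1.7e-29
[423. 117. 103.] q [ 0.76  0.34  2.09 -0.64  1.13  0.86] 4.6e-27
[439.  65.  31.] q [ 0.65  0.42  2.19 -0.77  0.95  0.95] 1.4e-30
[423. 117. 103.] q [ 0.76  0.34  2.09 -0.64  1.13  0.86] 4.1e-21

[442.  98. 148.] q [ 0.57  0.18  2.07 -0.5   1.04  1.03] 4.9e-20
[462.  79. 192.] q [ 0.39  0.04  2.08 -0.34  0.92  1.19] 1.8e-31
[481.  60. 237.] q [ 0.22 -0.09  2.11 -0.17  0.76  1.37] 2.2e-27
[501.  41. 281.] q [ 0.09 -0.19  2.18 -0.02  0.58  1.61] 4.0e-20
[681.  41. 221.] q [0.06 0.16 1.98 0.01 0.43 1.55] 9.4e-23
[673.  41. 177.] q [0.06 0.19 2.05 0.02 0.33 1.54] 6.4e-18
[664.  40. 132.] q [0.06 0.24 2.11 0.03 0.22 1.53] 3.0e-29
[  -2.5  -50.2 -108.4]
shift [-2.159 -3.688 -3.534] turn [0. 0. 0.] q [-0.35  0.15  2.08  0.6   0.42  0.66] F [-1.   0.2 -0.7]
[423. 117. 103.]
```

Call:
move_arm(series="-1 -0.3 -0.3 -0.9 0 0 0;-1 -0.54 -0.92 -0.8 0 0 0;-1 -0.54 -0.92 -0.8 0 0 0;-1 -0.6 -0.92 -0.8 0 0 0;-1 0 -0.5 -0.2 -0.2 -4.2 -9;-1 0 0 0 -0.2 -4.2 -9;-1 0 0 0 -0.2 -4.2 -9;-1 0 0 0 -0.2 -4.2 -9;-1 0 0 0 -0.2 -4.2 -9;-1 0 0 0 -0.2 -4.2 -9;-1 0 0 0 -0.2 -4.2 -9;-1 0 0 0 -0.2 -4.2 -9;-1 0 0 0 -0.2 -4.2 -9;-1 0 0 0 -0.2 -4.2 -9;-1 0 0 0 -0.2 -4.2 -9", grip_force=25)

```text
clock: 17.38
eef_pos: [474.0, 6.4, 246.1]
tcp_rot: [3.107, 0.578, 1.768]
contact_force: [0.2, 0.3, -0.4]
opening: 1.004
```

```bash
python3 - <<'E'
from pl import *
R=pickR(107,37); P=np.array([438.6,65.3,31]); z=R.apply([0,0,1]); go(P-90*z,R); s=r.sense(); print(s['eef_pos'],s['tcp_rot'])
E
```

```text
shift [ 4.441 -0.761  1.353] turn [-1.34 -3.78 -4.75] q [ 0.46  0.12  1.96 -0.6   1.25  0.5 ] F [ 0.2  0.3 -0.4]
[473.96871617   6.36468216 246.14348816] [3.10749492 0.57835036 1.76761226]
```

Call:
move_arm(series="-1 0 0 0 -1.3 -3.8 -4.7;-1 0.9 -0.15 0.27 0 0 0;-1 0.9 -0.15 0.27 0 0 0;-1 0.9 -0.15 0.27 0 0 0;-1 0.9 -0.15 0.27 0 0 0;-1 0.9 -0.15 0.27 0 0 0;-1 0 0 0 0 0 0")

```text
clock: 18.25
eef_pos: [405.8, 110.6, 79.6]
tcp_rot: [-3.113, 0.644, 1.898]
contact_force: [0.8, 0.1, -0.0]
opening: 0.998
```

```bash
python3 - <<'E'
from pl import *
R=pickR(107,37); P=np.array([438.6,65.3,31]); z=R.apply([0,0,1]); go(P-90*z,R);go(P,R)
E
```

```text
shift [-0.337  0.439 -0.489] turn [-0.61 -0.05  1.39] q [ 0.77  0.41  2.09 -0.65  1.08  0.89] F [ 0.8  0.1 -0. ]
shift [-0.339  0.463  1.761] turn [-0.61 -0.05  1.39] q [ 0.77  0.41  2.09 -0.65  1.08  0.89] F [ 0.8  0.1 -0. ]
```

Call:
move_arm(series="-1 -0.34 0.46 -0.2 -0.6 0 1.3;-1 0 0 0 0 0 0")

```text
clock: 18.5
eef_pos: [427.8, 110.6, 95.1]
tcp_rot: [-3.141, 0.645, 1.869]
contact_force: [0.5, 1.1, 0.0]
opening: 0.998
```

```bash
python3 - <<'E'
from pl import *
from h import crop
R=pickR(107,37); P=np.array([438.6,65.3,31]); go(P,R)
crop('top',165,180,325,300,5,'t9')
E
```

```text
shift [ 0.034 -0.075  1.979] turn [ 0.03 -0.04  0.08] q [ 0.74  0.4   2.05 -0.66  1.1   0.87] F [0.5 1.1 0. ]
```

View pics/t9.png

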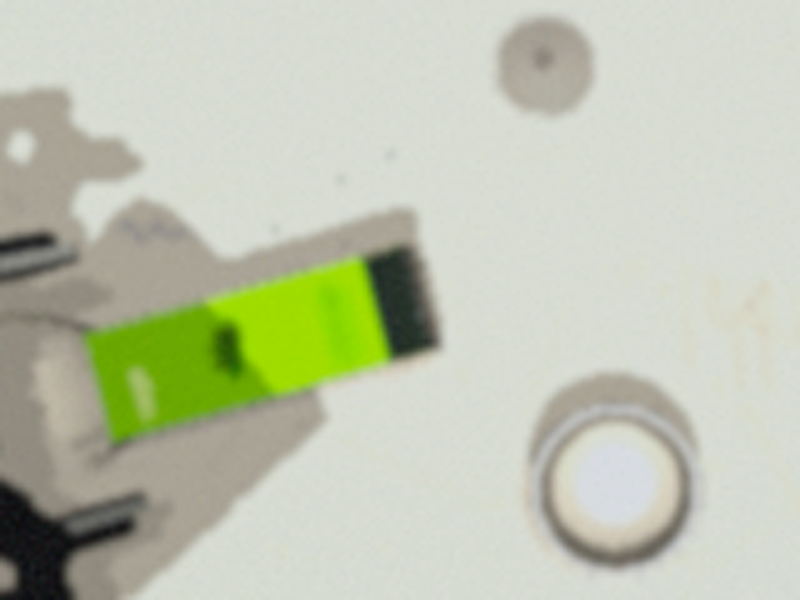

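The fingers straddle the carton's axis, with tips at (75,250) and (140,500), carton edge at (101,387) and base at (410,305). They are about 3 mm high of the axis, which agrees with the numbers. I'm advancing.

Call:
move_arm(series="-1 0.05 -0.08 0.6 0 0 0;-1 0.02 0 0.7 0 0 0;-1 0 0 0.5 0 0 0;-1 0 0 0 0 0 0")

```text
clock: 19.05
eef_pos: [438.3, 68.5, 37.1]
tcp_rot: [3.135, 0.642, 1.861]
contact_force: [-0.2, 1.1, 0.6]
opening: 1.002
```

```bash
python3 - <<'E'
from pl import *
R=pickR(107,37); P=np.array([438.6,65.3,31]); go(P,R);print(r.sense()['eef_pos'])
E
```

```text
shift [ 0.027 -0.016  0.17 ] turn [ 0.12 -0.23 -0.31] q [ 0.66  0.48  2.12 -0.76  0.95  0.94] F [-0.2  1.1  0.6]
[438.25374066  68.5430025   37.10182704]
```

Call:
move_arm(series="-1 0.03 0 0.2 0 0 0;-1 0 0 0 0 0 0;1 0 0 0 0 0 0;1 0 0 0 0 0 0;1 0 0 0 0 0 0;1 0 0 0 0 0 0;1 0 0 0 0 0 0;1 0 0 0 0 0 0")

```text
clock: 20.05
eef_pos: [435.3, 64.1, 36.8]
tcp_rot: [3.137, 0.648, 1.851]
contact_force: [-26.2, 17.5, 44.5]
opening: 0.161
```

```bash
python3 - <<'E'
from pl import *
R=pickR(107,37); P=np.array([438.6,65.3,31]); go(P,R);print(r.sense()['eef_pos'],r.sense()['opening'],r.sense()['tcp_rot'])
E
```

```text
shift [0.093 0.087 0.113] turn [-0.29  0.14 -0.73] q [ 0.65  0.49  2.12 -0.76  0.96  0.96] F [-26.2  17.5  44.5]
[435.30390616  64.11435879  36.83512094] 0.1613452230796701 [3.13697866 0.6482413  1.85146661]
```

```bash
cat > cart.py <<'E'
from h import *
for n in('top','side'):
    f=vision.grab_frame(n); hsv=cv2.cvtColor(f,cv2.COLOR_RGB2HSV); g=cv2.inRange(hsv,(33,120,50),(52,255,255))
    g[:200 if n=='top' else 195]=0
    for c in cv2.findContours(g,0,2)[0]:
        if cv2.contourArea(c)>60: 
            b=cv2.minAreaRect(c); print(n,cv2.contourArea(c),b,cv2.approxPolyDP(c,2,True)[:,0].tolist())
E
python3 cart.py; python3 - <<'E'
import cv2,numpy as np
f=cv2.imread('pics/side0.png'); f=cv2.resize(f,(560,420)); g=cv2.inRange(cv2.cvtColor(f,cv2.COLOR_BGR2HSV),(33,120,50),(52,255,255)); g[:195]=0
for c in cv2.findContours(g,0,2)[0]:
    if cv2.contourArea(c)>60: print('old side',cv2.contourArea(c),cv2.approxPolyDP(c,2,True)[:,0].tolist())
E
```

```text
top 765.0 ((216.58453369140625, 245.00430297851562), (24.51618194580078, 48.87177658081055), 74.47589111328125) [[237, 228], [202, 237], [204, 241], [215, 240], [221, 244], [211, 249], [195, 251], [195, 258], [199, 260], [220, 252], [226, 255], [240, 251], [242, 246]]
side 668.0 ((219.64732360839844, 219.18698120117188), (38.69430923461914, 28.52840232849121), 25.201122283935547) [[205, 206], [203, 227], [229, 237], [230, 218], [243, 215], [231, 209], [217, 213], [211, 205]]
old side 748.0 [[202, 208], [203, 229], [220, 237], [228, 237], [227, 221], [240, 215], [216, 205]]
```

The mask shows the fingers shut on top of the carton instead of round it, so they were too high and it rocked. I'm opening, backing off and re-measuring.

Call:
move_arm(series="-1 0 0 -0.1 0 0 0;-1 0 0 0 0 0 0;-1 0 0 0 0 0 0;-1 0 0 0 0 0 0;-1 0 0 -0.6 0 0 0;-1 0 0 -0.8 0 0 0;-1 0 0 -0.6 0 0 0;-1 0 0 0 0 0 0")

```text
clock: 21.15
eef_pos: [420.2, 113.6, 105.1]
tcp_rot: [3.139, 0.649, 1.853]
contact_force: [1.2, -0.1, -0.3]
opening: 1.0
```

```bash
python3 cart.py; python3 - <<'E'
from rig import r
s=r.sense(); print(s['eef_pos'],s['tcp_rot'],s['contact_force'])
import h
h.crop('top',165,200,285,290,6,'t10')
E
```

```text
top 1227.5 ((212.37603759765625, 249.00360107421875), (22.53204917907715, 58.90220642089844), 74.2913589477539) [[238, 232], [182, 246], [187, 267], [243, 250]]
side 751.0 ((217.30174255371094, 220.1293182373047), (37.68495178222656, 28.887418746948242), 23.198589324951172) [[202, 208], [203, 228], [220, 237], [228, 237], [227, 221], [240, 215], [216, 205]]
[419.39926219 112.09748319 104.06194866] [-3.14127375  0.65024287  1.85373505] [-0.05612573  0.13134432 -0.29853913]
```

```bash
python3 - <<'E'
from h import *
from pl import *
c=np.array([212.38,249.0]); a=np.radians(74.29-90); d=np.array([np.cos(a),np.sin(a)])
A=onz('top',*(c-29*d),61); B=onz('top',*(c+29*d),61); v=(A-B)[:2]; print(A.round(1),B.round(1),np.degrees(np.arctan2(v[1],v[0])))
u=v/np.linalg.norm(v); base=A[:2]-130*u; print('base',base)
e=np.cross(u,np.array([449.7,29])-A[:2]); print('old base off axis',e)
R=pickR(107,32); P=np.array([*(base+40*u),24]); z=R.apply([0,0,1]); print(P); go(P-75*z,R)
p=np.load('p.npy')
for phi in(32,35):
  for up in(90,0):
    Pf,R1=place(78,31.5,[-30,0,16],phi,up,2); print(ik(Pf,R1,p,[0.06,.2,2.1,.02,.3,1.53])[0].round(2))
E
```

```text
[411.9 154.5  61. ] [443.9  46.2  61. ] 106.43975143105396
base [448.72033735  29.81711166]
old base off axis -0.7083636542987151
[437.40005917  68.18182594  24.        ]
shift [0.103 0.12  0.432] turn [-0.51  5.28 -0.64] q [ 0.75  0.38  2.05 -0.64  1.13  0.87] F [ 0.1 -0.6 -0.3]
[0.06 0.17 2.04 0.03 0.27 1.54]
[0.06 0.23 2.19 0.13 0.06 1.44]
[0.06 0.18 1.99 0.02 0.36 1.55]
[0.06 0.24 2.14 0.04 0.15 1.52]<stdin>:6: DeprecationWarning: Arrays of 2-dimensional vectors are deprecated. Use arrays of 3-dimensional vectors instead. (deprecated in NumPy 2.0)
```

Call:
move_arm(series="-1 0.1 0.12 0 -0.4 5.2 0;-1 0 0 0.3 0 0 0;-1 0 0 0 0 0 0")

```text
clock: 21.68
eef_pos: [423.4, 106.9, 88.1]
tcp_rot: [3.141, 0.562, 1.855]
contact_force: [0.1, 0.4, -0.4]
opening: 0.999
```

```bash
python3 - <<'E'
from pl import *
go([437.4,68.2,24],pickR(106.5,32))
E
```

```text
shift [-0.014  0.065  1.904] turn [-0.1   0.2  -0.18] q [ 0.69  0.36  2.08 -0.61  1.04  0.81] F [ 0.1  0.4 -0.4]
```

Call:
move_arm(series="-1 0 0.06 0.6 0 0 0;-1 0 0 0.7 0 0 0;-1 0 0 0.6 0 0 0;-1 0 0 0 0 0 0")

```text
clock: 22.18
eef_pos: [436.0, 66.4, 20.2]
tcp_rot: [-3.136, 0.568, 1.858]
contact_force: [0.5, 0.5, -0.5]
opening: 1.001
```

```bash
python3 - <<'E'
from pl import *
go([437.4,68.2,24],pickR(106.5,32));print(r.sense()['eef_pos'])
E
```

```text
shift [-0.023  0.045 -0.098] turn [-0.32  0.53 -0.05] q [ 0.6   0.48  2.13 -0.72  0.88  0.89] F [ 0.5  0.5 -0.5]
[436.04401677  66.39824405  20.19906969]
```

Call:
move_arm(series="-0.6 0 0.05 -0.03 0 0.4 0;-0.3 0 0 0 0 0 0;-0.15 0 0 0 0 0 0;-0.05 0 0 0 0 0 0;0.03 0 0 0 0 0 0;0.1 0 0 0 0 0 0;0.15 0 0 0 0 0 0;0.2 0 0 0 0 0 0", grip_force=20)

```text
clock: 23.18
eef_pos: [438.7, 69.7, 22.9]
tcp_rot: [-3.14, 0.56, 1.857]
contact_force: [-1.1, 0.8, -0.9]
opening: 0.522
```

```bash
python3 - <<'E'
from pl import *
go([437.4,68.2,24],pickR(106.5,32));print(r.sense()['eef_pos'],r.sense()['opening'])
E
python3 cart.py
```

```text
shift [-0.037 -0.042 -0.01 ] turn [-0.16  0.08 -0.08] q [ 0.6   0.47  2.12 -0.71  0.88  0.87] F [-1.1  0.8 -0.9]
[438.72803423  69.68964816  22.87082836] 0.5218048387064422
top 937.5 ((218.8115234375, 247.14230346679688), (24.031387329101562, 45.168479919433594), 74.74488067626953) [[238, 232], [201, 240], [196, 245], [199, 258], [210, 262], [243, 250]]
side 637.5 ((217.50001525878906, 219.50003051757812), (38.013153076171875, 29.068883895874023), 26.56505012512207) [[202, 208], [203, 228], [220, 237], [228, 237], [227, 221], [241, 215], [216, 205], [219, 215], [213, 218], [206, 207]]
```

Call:
move_arm(series="0.2 0 0 0 0 0 0;0.2 0 0 0 0 0 0")

```text
clock: 23.52
eef_pos: [438.7, 69.7, 22.8]
tcp_rot: [-3.14, 0.56, 1.857]
contact_force: [-0.2, 0.0, -1.8]
opening: 0.519
```

Call:
move_arm(series="0.3 0 0 0 0 0 0;0.4 0 0 0 0 0 0")

```text
clock: 23.78
eef_pos: [438.7, 69.7, 22.8]
tcp_rot: [-3.14, 0.56, 1.857]
contact_force: [-0.7, 0.9, -1.0]
opening: 0.517
```

```bash
python3 cart.py
```

```text
top 937.5 ((218.78302001953125, 246.9905548095703), (24.038095474243164, 45.19162368774414), 74.05460357666016) [[238, 232], [201, 240], [196, 245], [199, 258], [210, 262], [243, 250]]
side 639.0 ((217.10003662109375, 219.30001831054688), (37.11872863769531, 29.06888198852539), 26.56505012512207) [[202, 208], [203, 228], [220, 237], [228, 237], [227, 220], [240, 215], [216, 205], [219, 215], [213, 218], [206, 207]]
```

The fingers have stopped at opening 0.517, about 44 mm, which matches the 46 mm box, and the carton has not shifted. I'm lifting.

Call:
move_arm(series="0.7 0 0 0 0 0 0;0.7 -0.3 0 -0.5 0 0 0;0.7 -0.5 0 -0.8 0 0 0;0.7 -0.5 0 -0.8 0 0 0;0.7 0 0 0 0 0 0", grip_force=25)

```text
clock: 24.5
eef_pos: [438.1, 69.9, 123.8]
tcp_rot: [-3.137, 0.56, 1.859]
contact_force: [-0.2, -0.4, -2.8]
opening: 0.517
```

```bash
python3 cart.py;  python3 - <<'E'
from h import *
from pl import *
s=r.sense(); print(s['eef_pos'],s['tcp_rot'],s['opening'],s['wrist_torque'])
# predicted pixels of green/base boundary corners if carton follows tool rigidly
R0=pickR(106.4,32.1);P0=np.array([438.7,69.7,22.9]);R1=Ro.from_euler('xyz',s['tcp_rot'])
u=np.array([np.cos(np.radians(106.4)),np.sin(np.radians(106.4)),0]); w=np.array([u[1],-u[0],0]); B=np.array([448.7,29.8,0])
for n in('top','side'):
  for a,bb,z in((18,23,61),(18,-23,61),(130,-23,61),(130,23,61),(18,-23,2)):
    X=B+a*u+bb*w+[0,0,z]; Y=s['eef_pos']+R1.apply(R0.inv().apply(X-P0)); print(n,(a,bb,z),proj(n,X).round(1),proj(n,Y).round(1))
E
```

```text
top 1199.0 ((210.58847045898438, 248.15769958496094), (26.92568016052246, 51.04477310180664), 74.74488067626953) [[232, 231], [190, 241], [185, 245], [189, 262], [200, 265], [238, 252]]
side 73.0 ((215.5, 199.0), (8.0, 19.0), 90.0) [[206, 195], [225, 203], [225, 195]]
[436.64141797  69.12524533 121.62816496] [-3.13243625  0.56089565  1.86079683] 0.5161431743576556 [ 0.43042541  0.12405643 -0.02882839]
top (18, 23, 61) [236.7 229.9] [231.6 230.1]
top (18, -23, 61) [243.  252.7] [238.5 255.4]
top (130, -23, 61) [187.5 268.3] [176.8 272.6]
top (130, 23, 61) [181.4 245.4] [170.2 247.2]
top (18, -23, 2) [245.3 251.8] [241.5 254.5]
side (18, 23, 61) [242.4 215.3] [239.7 177. ]
side (18, -23, 61) [227.5 220.4] [224.2 181.3]
side (130, -23, 61) [200.7 208.8] [196.8 171.7]
side (130, 23, 61) [215.3 204.2] [212.  167.9]
side (18, -23, 2) [229.  242.8] [225.7 205.1]
```

```bash
cat >> pl.py <<'E'
R0c=pickR(106.4,32.1); bc=R0c.inv().apply(np.array([448.7,29.8,30.5])-np.array([438.7,69.7,22.9]))
bc[1]=0
def cp(up,out,phi=34): return place(78,31.5,bc,phi,up,out)
E
python3 - <<'E'
from pl import *
print(bc); P,R=cp(110,15); print(P,cp(0,0)[0]); go(P+[-180,0,40],R)
E
```

```text
[-38.85537588   0.          15.40237742]
[697.66492085  42.42855881 239.56952695] [674.19257596  40.82837487 131.07303651]
shift [-3.132  1.725 -2.711] turn [ -3.95  48.6  107.14] q [ 0.6   0.29  2.08 -0.61  1.07  0.7 ] F [ 0.2  1.4 -1.2]
```

Call:
move_arm(series="0.7 -0.7 0 -0.7 0 0 0;0.7 -0.8 0.4 -0.7 0 0 0;0.7 -0.8 0.6 -0.7 0 0 0;0.7 -0.8 0.6 -0.6 0 0 0;0.7 0 0 0 -0.3 4 9;0.7 0 0 0 -0.3 4 9;0.7 0 0 0 -0.3 4 9;0.7 0 0 0 -0.3 4 9;0.7 0 0 0 -0.3 4 9;0.7 0 0 0 -0.3 4 9;0.7 0 0 0 -0.3 4 9;0.7 0 0 0 -0.3 4 9;0.7 0 0 0 -0.3 4 9;0.7 0 0 0 -0.3 4 9;0.7 0 0 0 -0.3 4 9")

```text
clock: 26.48
eef_pos: [504.9, 36.6, 254.9]
tcp_rot: [3.07, -0.524, 0.172]
contact_force: [-0.7, -0.1, -1.8]
opening: 0.513
```

```bash
python3 - <<'E'
from pl import *
P,R=cp(110,15); go(P+[-180,0,40],R); go(P+[-60,0,20],R); s=r.sense(); print(s['eef_pos'],s['opening'])
E
```

```text
shift [ 0.602 -0.063 -0.37 ] turn [0.88 5.8  5.19] q [ 0.09 -0.19  2.21 -0.06  0.59  1.55] F [-0.7 -0.1 -1.8]
shift [2.911 0.311 1.574] turn [0.88 5.8  5.19] q [ 0.09 -0.19  2.21 -0.06  0.59  1.55] F [-0.7 -0.1 -1.8]
[504.91130822  36.57962199 254.9066721 ] 0.5127296325404648
```

Call:
move_arm(series="0.7 0.5 0 0 0.9 5.8 5.2;0.7 0.7 0 0.5 0 0 0;0.7 0.7 0 0.5 0 0 0;0.7 0.7 0 0.5 0 0 0;0.7 0 0 0 0 0 0")

```text
clock: 27.1
eef_pos: [620.4, 44.7, 251.9]
tcp_rot: [-3.137, -0.611, 0.059]
contact_force: [-0.4, 0.1, -2.2]
opening: 0.513
```

```bash
python3 - <<'E'
from pl import *
P,R=cp(110,15); go(P,R); go(*cp(60,10)); s=r.sense(); print(s['eef_pos'],s['opening'])
E
```

```text
shift [1.4   0.176 1.356] turn [ 0.05  0.99 -0.44] q [ 0.07  0.01  2.09 -0.01  0.44  1.59] F [-0.4  0.1 -2.2]
shift [0.448 0.183 2.175] turn [ 0.05  0.99 -0.44] q [ 0.07  0.01  2.09 -0.01  0.44  1.59] F [-0.4  0.1 -2.2]
[620.38270923  44.70473451 251.88858099] 0.5128987771390741
```

Call:
move_arm(series="0.7 0.7 0.09 0.68 0 0.9 0;0.7 0.7 0.09 0.68 0 0 0;0.7 -0.2 0 0.2 0 0 0;0.7 -0.4 0 0.3 0 0 0;0.7 0 0 0 0 0 0")

```text
clock: 27.72
eef_pos: [681.8, 41.2, 197.3]
tcp_rot: [-3.137, -0.608, 0.058]
contact_force: [0.4, 0.0, -1.4]
opening: 0.517
```

```bash
python3 - <<'E'
from pl import *
go(*cp(60,10));go(*cp(20,5)); s=r.sense(); print(s['eef_pos'],s['opening'])
E
```

```text
shift [-0.02  -0.005  0.181] turn [ 0.08  1.18 -0.48] q [0.05 0.18 2.03 0.02 0.32 1.55] F [ 0.4  0.  -1.4]
shift [-0.766  0.     0.859] turn [ 0.08  1.18 -0.48] q [0.05 0.18 2.03 0.02 0.32 1.55] F [ 0.4  0.  -1.4]
[681.84706792  41.15468236 197.28266424] 0.5172883834884532
```

Call:
move_arm(series="0.7 -0.38 0 0.42 0 1.2 -0.5;0.7 -0.38 0 0.42 0 0 0;0.7 0 0 0 0 0 0")

```text
clock: 28.1
eef_pos: [674.2, 41.0, 151.9]
tcp_rot: [3.14, -0.628, 0.069]
contact_force: [0.2, 0.1, -1.6]
opening: 0.515
```

```bash
python3 - <<'E'
from pl import *
go(*cp(20,5));go(*cp(6,2)); s=r.sense(); print(s['eef_pos'],s['opening'])
E
```

```text
shift [0.038 0.004 0.039] turn [0.07 0.02 0.04] q [0.05 0.24 2.1  0.04 0.18 1.52] F [ 0.2  0.1 -1.6]
shift [-0.21   0.003  0.297] turn [0.07 0.02 0.04] q [0.05 0.24 2.1  0.04 0.18 1.52] F [ 0.2  0.1 -1.6]
[674.16563275  40.96797954 151.93998054] 0.5147466635158504
```

Call:
move_arm(series="0.7 -0.15 0 0.2 0 0 0;0.7 -0.06 0 0.08 0 0 0;0.7 0 0 0 0 0 0")

```text
clock: 28.48
eef_pos: [675.2, 41.1, 140.0]
tcp_rot: [3.14, -0.631, 0.069]
contact_force: [-0.6, -0.5, -1.4]
opening: 0.516
```

```bash
python3 - <<'E'
from pl import *
go(*cp(6,2));go(*cp(0,0)); s=r.sense(); print(s['eef_pos'],s['opening'])
E
```

```text
shift [-0.056  0.005  0.041] turn [ 0.07 -0.17  0.04] q [0.05 0.26 2.11 0.05 0.14 1.51] F [-0.6 -0.5 -1.4]
shift [-0.152  0.005  0.166] turn [ 0.07 -0.17  0.04] q [0.05 0.26 2.11 0.05 0.14 1.51] F [-0.6 -0.5 -1.4]
[675.18426102  41.11758678 140.02310715] 0.5161846192889685
```

Call:
move_arm(series="0.7 -0.1 0 0.09 0 0 0;0.7 0 0 0 0 0 0")

```text
clock: 28.72
eef_pos: [674.5, 41.1, 135.2]
tcp_rot: [3.14, -0.632, 0.069]
contact_force: [0.1, 0.9, -1.4]
opening: 0.514
```

Call:
move_arm(series="0.7 -0.06 0 0.04 0 0 0;0.7 0 0 0 0 0 0")

```text
clock: 28.98
eef_pos: [673.7, 41.0, 132.6]
tcp_rot: [3.14, -0.633, 0.069]
contact_force: [-1.0, 0.5, -1.8]
opening: 0.517
```

```bash
python3 - <<'E'
from pl import *
go(*cp(0,0)); s=r.sense(); print(s['eef_pos'],s['wrist_torque'])
E
```

```text
shift [-0.014  0.004  0.038] turn [ 0.07 -0.27  0.04] q [0.05 0.27 2.11 0.06 0.12 1.5 ] F [-1.   0.5 -1.8]
[673.71826059  40.96814353 132.61886324] [-0.04786437  0.52820113  0.00996816]
```

Call:
move_arm(series="0.7 -0.05 0 0.04 0 0 0;0.7 0 0 0 0 0 0")

```text
clock: 29.22
eef_pos: [674.2, 41.0, 131.3]
tcp_rot: [3.14, -0.636, 0.069]
contact_force: [0.3, 0.2, -1.3]
opening: 0.515
```

Call:
move_arm(series="0.7 -0.05 0 0.04 0 0 0;0.7 0 0 0 0 0 0")

```text
clock: 29.48
eef_pos: [674.8, 41.0, 130.8]
tcp_rot: [3.14, -0.64, 0.069]
contact_force: [-1.0, 0.6, -1.5]
opening: 0.516
```

```bash
python3 - <<'E'
from pl import *
go(*cp(0,0)); s=r.sense(); print(s['eef_pos'],s['wrist_torque'])
E
```

```text
shift [-0.009  0.002 -0.015] turn [ 0.08 -0.67  0.04] q [0.05 0.28 2.12 0.06 0.1  1.5 ] F [-1.   0.6 -1.5]
[674.84515563  40.95624774 130.80472656] [-0.07603195  0.59106598  0.02783278]
```

Call:
move_arm(series="0.7 -0.1 0 0.03 0 0 0;0.7 0 0 0 0 0 0")

```text
clock: 29.72
eef_pos: [675.0, 40.9, 130.6]
tcp_rot: [3.139, -0.647, 0.069]
contact_force: [-2.0, 0.0, -0.1]
opening: 0.514
```

```bash
python3 - <<'E'
from pl import *
go(*cp(0,0,33)); s=r.sense(); print(s['eef_pos'],s['wrist_torque'],s['joint_efforts'].round(1))
E
```

```text
shift [-0.016  0.001 -0.039] turn [ 0.09 -0.09  0.05] q [0.05 0.28 2.12 0.07 0.09 1.49] F [-2.   0.  -0.1]
[675.03581987  40.9326269  130.59227629] [-0.07646368  0.57190415 -0.05404414] [ -0.  -48.6 -28.1   0.1  -4.2  -0. ]
```

Call:
move_arm(series="0.7 -0.14 0 0.1 0 -0.5 0")

```text
clock: 29.85
eef_pos: [675.1, 40.9, 127.3]
tcp_rot: [3.139, -0.645, 0.069]
contact_force: [-17.0, -1.1, 28.3]
opening: 0.521
```

```bash
python3 - <<'E'
from pl import *
go(*cp(0,0,33)); s=r.sense(); print(s['eef_pos'],s['wrist_torque'],s['joint_efforts'].round(1))
E
```

```text
shift [ 0.032  0.    -0.106] turn [0.1  0.04 0.05] q [0.05 0.29 2.12 0.07 0.09 1.49] F [-17.   -1.1  28.3]
[675.11195511  40.90132049 127.30759581] [-0.09096332 -0.4507056  -0.03505308] [ -0.6 -27.7 -22.   -0.   -1.4   0. ]
```

Contact with both ledge and panel (−17 N in x, +28 N in z). I'm easing back a little before releasing.

Call:
move_arm(series="0.7 0 0 -0.07 0 0 0;0.7 0 0 0 0 0 0")

```text
clock: 30.1
eef_pos: [672.9, 40.8, 129.2]
tcp_rot: [3.139, -0.644, 0.069]
contact_force: [-0.3, -0.1, -2.1]
opening: 0.519
```

```bash
python3 - <<'E'
from pl import *
go(*cp(0,0,33)); s=r.sense(); print(s['eef_pos'],s['wrist_torque'])
E
```

```text
shift [ 0.049  0.001 -0.035] turn [0.1  0.1  0.05] q [0.05 0.28 2.13 0.07 0.09 1.49] F [-0.3 -0.1 -2.1]
[672.86722541  40.78703182 129.15668944] [-0.07693006  0.49981446 -0.01290609]
```

Call:
move_arm(series="-0.1 0 0 0 0 0 0;-0.2 0 0 0 0 0 0;-0.3 0 0 0 0 0 0;-0.45 0 0 0 0 0 0;-0.55 0 0 0 0 0 0;-0.55 0 0 0 0 0 0;-0.55 0 0 -0.3 0 0 0;-0.55 0 0 -0.5 0 0 0;-0.55 0 0 -0.8 0 0 0;-0.55 0 0 -0.8 0 0 0;-0.55 0 0 -0.8 0 0 0;-0.55 0 0 -0.8 0 0 0;-0.55 0 0 0 0 0 0")

```text
clock: 31.72
eef_pos: [571.8, 33.8, 263.1]
tcp_rot: [3.138, -0.645, 0.069]
contact_force: [-0.7, 0.3, -0.0]
opening: 0.774
```

```bash
python3 - <<'E'
from h import *
s=r.sense();print(s['eef_pos'],s['opening'],s['contact_force'])
a=vision.grab_frame('top')[75:215,150:410,::-1]; b=vision.grab_frame('side')[120:270,240:430,::-1]
k=lambda f:cv2.resize(f,(560,int(560*f.shape[0]/f.shape[1])),interpolation=cv2.INTER_CUBIC)[:300]
cv2.imwrite('pics/t11.png',np.clip(np.vstack([k(a),cv2.resize(b,(380,300),interpolation=cv2.INTER_CUBIC) if 0 else cv2.copyMakeBorder(cv2.resize(b,(380,300),interpolation=cv2.INTER_CUBIC),0,0,0,180,0)])*1.6,0,255).astype('uint8'))
E
```

```text
[571.79824528  33.84531683 263.05775016] 0.7744190968318105 [-7.38659522e-01  3.01035339e-01 -3.43202744e-04]
```

View pics/t11.png

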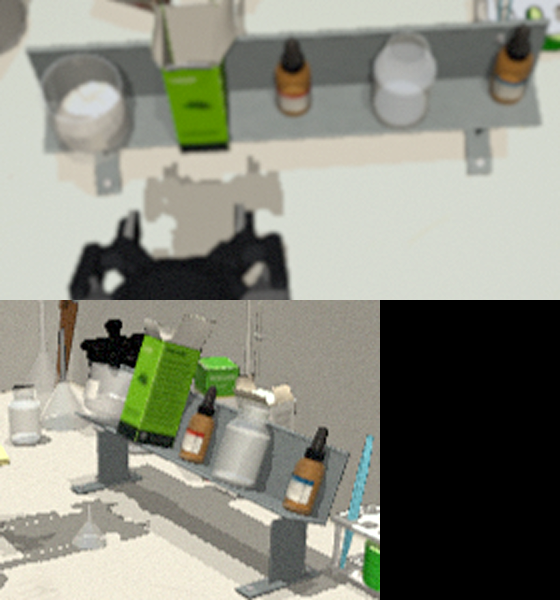

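The carton stands open end up in the left gap (195,105), the jar is upright at (403,80), and the bottles, powder jar and funnel look undisturbed. Next I'll compare the carton's corners and lean, and the neighbours' positions, with their expected pixels.

```bash
python3 - <<'E'
from h import *
from pl import *
for nm,l in(('botFL',(-61,101,0)),('botFR',(-61,55,0)),('topFL',(-61,101,130)),('topFR',(-61,55,130))):
    print(nm,proj('top',Lo+RL.apply(l)).round(1),proj('side',Lo+RL.apply(l)).round(1))
f=vision.grab_frame('top'); hsv=cv2.cvtColor(f,cv2.COLOR_RGB2HSV)
g=cv2.inRange(hsv,(33,120,50),(52,255,255)); g[160:]=0; g[:,:200]=0; g[:,280:]=0
c=max(cv2.findContours(g,0,2)[0],key=cv2.contourArea); print('top green',cv2.approxPolyDP(c,2,True)[:,0].tolist())
h2=cv2.cvtColor(vision.grab_frame('side'),cv2.COLOR_RGB2HSV); g=cv2.inRange(h2,(33,120,50),(52,255,255)); g[:, :285]=0; g[:,345:]=0; g[200:]=0
c=max(cv2.findContours(g,0,2)[0],key=cv2.contourArea); print('side green',cv2.approxPolyDP(c,2,True)[:,0].tolist())
for l in((-61,101,18),(-61,55,18),(-61,101,128),(-61,55,128),(0,55,18),(0,55,128)): print(l,proj('top',Lo+RL.apply(l)).round(1),proj('side',Lo+RL.apply(l)).round(1))
a=cv2.inRange(hsv,(3,120,40),(18,255,255)); a[140:]=0
for c in cv2.findContours(a,0,2)[0]:
    if cv2.contourArea(c)>60: print('bottle',cv2.minAreaRect(c)[0])
E
```

```text
botFL [232.5 146.3] [297.1 186.7]
botFR [256.8 145. ] [307.1 191.6]
topFL [223.5 106.5] [311.6 137.4]
topFR [251.2 105. ] [322.2 140.9]
top green [[252, 105], [225, 108], [233, 141], [255, 140]]
side green [[312, 137], [300, 180], [327, 188], [335, 159], [342, 167], [344, 163], [344, 149]]
(-61, 101, 18) [231.4 141.4] [299.1 180. ]
(-61, 55, 18) [256.1 140. ] [309.1 184.7]
(-61, 101, 128) [223.7 107.2] [311.4 138.2]
(-61, 55, 128) [251.3 105.7] [321.9 141.7]
(0, 55, 18) [255.2 112.4] [327.9 188.5]
(0, 55, 128) [250.5  75.9] [340.6 146.7]
bottle (285.5, 111.5)
bottle (387.6307678222656, 105.35385131835938)
```

Every carton corner is within about 2 px of the flat-on-ledge prediction, and the bottles have not moved. I'm handing in.

```bash
python3 -c "
from rig import r; print(r.sign_off())"
```

```text
the job is handed in; nothing more can be done
None
```

The jar, then the carton, now stand open end up on the ledge: the jar between the two bottles, the carton between the powder jar and the middle bottle. Both are released and the arm is clear. The job was handed in at about 32 s of the 58 s allowed.

**Last checks**
- **Carton:** its corners in both cameras lay within about 2 px of where a carton flat on the ledge and against the panel should appear.
- **Jar:** it is upright and close to the panel in both views, but I judged that by eye and did not measure it.
- **Neighbours:** in the top view the amber patches of both bottles are where they were at the start. The powder jar and small funnel looked undisturbed by eye. The mortar was not in the last picture; the arm recorded no contact near it.
- **Arm:** the contact force was near zero at the end.

**What went wrong on the way**
- The first grasp of each object closed too high, because the open finger tips sit farther back than I allowed for. The jar moved about 9 mm; the carton rocked and settled back where it was. The second grasps, set lower, held.
- While setting the jar down, the wrist force briefly read about 80 N, under the 120 N limit. It was pressed through the gripped jar, and I backed off before releasing it.

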